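Change the drying cartridges in the dry-air unit's locked-out drawer

ROBOT

A 6-joint arm with a two-finger parallel gripper is mounted at the origin on a cart in front of the work surface, level with it; the furniture and walls round the work are solid. World frame = base frame: x ahead of the robot, y to its left, z up, the work surface at z = 0. Lengths are in m, angles in rad, forces in N, time in s.
With the tool pointing down it reaches from about 0.35 to 0.85 m from the base axis. Payload 8.1 kg.
Tool frame: the origin (TCP) lies midway between the tips of the shut fingers; the grasp point (between the pads) lies 19 mm behind it; z points along the fingers, y is the line along which they close (so a half turn about z gives the same grasp; the last joint's range is limited). The gripper opens to 85 mm and grips with 20 to 120 N. Pads are 22 mm wide; open, the fingers measure 114 mm over their backs; the gripper's body (76 mm by 85 mm) begins 54 mm behind the grasp point. The pads swing forward as they close: fully open they stand 13 mm farther back than shut.
Start: joints at [1.128, 0.13, 1.488, -0, 1.523, -0.085], TCP at [0.21, 0.562, 0.231] pointing down, gripper open.
Joint ranges: [-2.96, 2.96], [-0.89, 2.26], [0.02, 2.5], [-1.34, 4.48], [0, 2.73], [-2.66, 2.66]. Speed limits (rad/s): [2.39, 2.39, 2.79, 3.14, 3.14, 3.14].

INTERFACE

Orientations are given as a unit quaternion [w, x, y, z].
In Python, from bench import r, optics, probe_bus gives the robot as it stands (r), with the cameras (optics) and the readings (probe_bus).
- The arm moves only by the shell command python3 jog.py 'ROWS' [FORCE]. ROWS is a JSON object with one list for each field, all of the same length, 1 to 5, a row being the entries at one place: jaw (the finger opening in m), tx, ty, tz (the shift in m), drx, dry, drz (a rotation vector in rad); each row is the pose to reach, as a shift and turn from the pose commanded when the command began, along the tool's axes at that moment; what a row does not reach only later rows make up. A row lasts 1/10 s, in which the tool goes at most 0.05 m and 0.15 rad, less where a joint would pass 70% of its speed; a pose out of reach is approached as far as the arm can. The fingers move at their own pace and stop on an object; FORCE is the grip in N (left out, the last holds). Time passes only in rows, so rows that do not move let the fingers close. It prints the time, the measured TCP pose, the force, the opening and the grip force at its end. Input that does not fit is refused with a message, and nothing moves.
- probe_bus.read_state(): the state, without advancing time (a new reading comes with each control period).
- optics.read_camera(name): name is "side" or "top"; returns a dict with "img" (480x640x3 uint8, red, green, blue), "intrinsics" (3x3 intrinsics, pixels), "D" ([k1, k2, p1, p2, k3] as OpenCV has them; the pictures are not rectified), "eye" and "attitude" of the camera in the world. Camera axes: x right, y down, z forward; pixel columns grow to the right and rows downward; lengths in m; the calibration is good to about 2 mm. A picture is of the moment at which its call begins. There is no depth.
- r.finish_job(): hands the job in; it is judged then, once.
The state is a dict: "time": time; "qpos": joint angles; "joint_vel": joint speeds; "effort": joint torques, N m; "tool_pos": TCP position; "tool_rot": TCP orientation; "wrist_force": force on the tool from outside, world axes, zero at the start; "ft_torque": the same for the moment, N m; "width": finger opening in m; "gripper_force": force on a finger pad.
Only numpy, scipy, OpenCV 4.12 (cv2) and the standard library are available. Lean on these libraries where they do the work, as an engineer would, in place of code of your own. Each camera call takes 0.05 s, during which the arm holds its last target. There are 200 camera calls.

TASK

First use the push-out tool to poke every spent (pink) cartridge up out of its tight socket, from below through the hole in the socket's floor, and stand it upright in the steel oven tray; then, with the drawer still out, drop a fresh (blue) cartridge into each of the three sockets, one by one, and press it fully down, and leave the tool standing upright on the bench. Finally press the red release lever so that the drawer unlocks, and slide the drawer fully home. Leave the beaker and the jar where they are.

Things in the scene. Friction and masses are not known exactly. Their poses are not given: they have to be found in the camera images.
- unit: dry-air unit: fixed white stepped housing 290 mm wide (y), 225 mm deep (x); drawer bay and deck 172 mm high; from 110 mm behind the front face a tower 288 mm high with a gauge. Origin: on the bench under the middle of the front face; x points back into the housing, y to the left seen from the robot. The drawer slides along this x.
- drawer (a joint): drawer with three sockets, m: 0 = fully out and locked there (as at the start, about 2 mm of play), grows as it is pushed in along the unit's x, 0.130 = fully home. About 2.5 N of friction; stays where it is left. Its underside is 85 mm above the bench with nothing below it, its top face 155 mm above the bench.
- panel_top (a point): middle of the top edge of the drawer's white front panel, 158 mm above the bench, on the panel's front face; moves with the drawer. The panel is 10 mm thick, 76 to 158 mm above the bench, front face 44 mm in front of the sockets' axes; a pull lip sticks out 11 mm farther, 86 to 94 mm above the bench. When home it covers the housing's front.
- release (a joint): red release lever of the drawer slide, at the right end of the drawer's front, rad: 0 = up, 0.12 = paddle fully down (12 mm). Sprung: 2 N to start, 3.5 N at the bottom; it springs back when let go. Its pawl blocks the drawer until past about 0.05 (5 mm down); keep it down while the drawer starts in; after 25 mm of travel it may be let go.
- paddle (a point): middle of the top face of the release lever's red paddle, 40 mm (x) by 40 mm (y), about 26 mm in front of the front panel's face and, while up, 17 mm below the panel's top edge. Closed fingertips can press it from above and then push on against the panel behind it. Moves with the lever and the drawer.
- push_tool: steel push-out tool, 0.4 kg, standing on a flat sole 132 x 40 mm, 8 mm thick. At one end a post with a black handle 24 x 24 mm, 120 to 220 mm above the sole's underside; at the other a push pin 16 mm in diameter, its flat tip 52 mm above the sole's underside. Origin: sole's underside below the post; x points to the pin, 90 mm away; sole from x = -22 to 110 mm.
- oven_tray: flat open steel tray for the drying oven, 140 mm (x) by 200 mm (y), walls 3 mm thick and 24 mm high. Fixed. Origin: centre of its underside.
- tray_floor (a point): centre of the oven tray's inner floor, 3 mm above the bench, with the tray's axes
- beaker: 50 ml glass beaker, 52 mm wide and 60 mm high, a bystander; origin: centre of its underside
- jar: white jar, 66 mm wide and 83 mm high, a bystander; origin: centre of its underside
- socket_0 (a point): left socket of the drawer: centre of its floor; axes as the unit's. Bore 49 mm in diameter, 64 mm deep; two sprung clips in its wall snap into a cartridge's grooves when it is fully down and when it is raised about 27 mm; 5 to 15 N to push it up or down; between the two it sinks slowly. Floor 6 mm thick with a 26 mm hole right through. Sockets stand 64 mm apart along y.
- socket_1 (a point): middle socket of the drawer: centre of its floor; axes as the unit's. Bore 49 mm in diameter, 64 mm deep; two sprung clips in its wall snap into a cartridge's grooves when it is fully down and when it is raised about 27 mm; 5 to 15 N to push it up or down; between the two it sinks slowly. Floor 6 mm thick with a 26 mm hole right through. Sockets stand 64 mm apart along y.
- socket_2 (a point): right socket of the drawer: centre of its floor; axes as the unit's. Bore 49 mm in diameter, 64 mm deep; two sprung clips in its wall snap into a cartridge's grooves when it is fully down and when it is raised about 27 mm; 5 to 15 N to push it up or down; between the two it sinks slowly. Floor 6 mm thick with a 26 mm hole right through. Sockets stand 64 mm apart along y.
- spent_a: spent drying cartridge, pink with white ends, 46 mm in diameter and 62 mm high, 85 g, weighted foot, snap grooves round it; at the start pressed fully down in one of the sockets, its top 2 mm below the drawer's top face so that it cannot be gripped. May be absent. its origin is the centre of its underside, z up. 
- spent_b: spent drying cartridge, pink with white ends, 46 mm in diameter and 62 mm high, 85 g, weighted foot, snap grooves round it; at the start pressed fully down in one of the sockets, its top 2 mm below the drawer's top face so that it cannot be gripped. May be absent. its origin is the centre of its underside, z up. 
- spent_c: spent drying cartridge, pink with white ends, 46 mm in diameter and 62 mm high, 85 g, weighted foot, snap grooves round it; at the start pressed fully down in one of the sockets, its top 2 mm below the drawer's top face so that it cannot be gripped. May be absent. its origin is the centre of its underside, z up. 
- fresh_a: fresh drying cartridge, blue with white ends, 46 mm in diameter and 62 mm high, 85 g, weighted foot, snap grooves round it; at the start standing on the bench. its origin is the centre of its underside, z up. 
- fresh_b: fresh drying cartridge, blue with white ends, 46 mm in diameter and 62 mm high, 85 g, weighted foot, snap grooves round it; at the start standing on the bench. its origin is the centre of its underside, z up. 
- fresh_c: fresh drying cartridge, blue with white ends, 46 mm in diameter and 62 mm high, 85 g, weighted foot, snap grooves round it; at the start standing on the bench. its origin is the centre of its underside, z up. 

How it is judged:
On the way, in this order (a step that is already met when the one before it is completed fails the run):
1. every spent cartridge stands in the oven tray, the drawer still locked out (x of spent_a in the frame of tray_floor between -0.06 and 0.06 m and y of spent_a in the frame of tray_floor between -0.09 and 0.09 m and z of each of spent_a, spent_b, spent_c in the frame of tray_floor below 0.008 m and angle between each of spent_a, spent_b, spent_c's own z axis and vertical below 0.15 rad and x of spent_b in the frame of tray_floor between -0.06 and 0.06 m and y of spent_b in the frame of tray_floor between -0.09 and 0.09 m and x of spent_c in the frame of tray_floor between -0.06 and 0.06 m and y of spent_c in the frame of tray_floor between -0.09 and 0.09 m and value of joint drawer below 0.012 m), for 0.2 s.
2. a fresh cartridge is fully down in each socket, the drawer still locked out (((horizontal distance between fresh_a and socket_0 below 0.006 m and z of fresh_a in the frame of socket_0 between -0.004 and 0.004 m) or (horizontal distance between fresh_b and socket_0 below 0.006 m and z of fresh_b in the frame of socket_0 between -0.004 and 0.004 m) or (horizontal distance between fresh_c and socket_0 below 0.006 m and z of fresh_c in the frame of socket_0 between -0.004 and 0.004 m)) and ((horizontal distance between fresh_a and socket_1 below 0.006 m and z of fresh_a in the frame of socket_1 between -0.004 and 0.004 m) or (horizontal distance between fresh_b and socket_1 below 0.006 m and z of fresh_b in the frame of socket_1 between -0.004 and 0.004 m) or (horizontal distance between fresh_c and socket_1 below 0.006 m and z of fresh_c in the frame of socket_1 between -0.004 and 0.004 m)) and ((horizontal distance between fresh_a and socket_2 below 0.006 m and z of fresh_a in the frame of socket_2 between -0.004 and 0.004 m) or (horizontal distance between fresh_b and socket_2 below 0.006 m and z of fresh_b in the frame of socket_2 between -0.004 and 0.004 m) or (horizontal distance between fresh_c and socket_2 below 0.006 m and z of fresh_c in the frame of socket_2 between -0.004 and 0.004 m)) and value of joint drawer below 0.012 m), for 0.2 s.
3. the release lever is pressed down with the drawer still out (value of joint release above 0.05 rad and value of joint drawer below 0.03 m), for 0.02 s.
At the end, for the whole second after the job is handed in: Drawer home (within 6 mm) and at rest; a fresh cartridge fully down in each socket (within 4 mm of the floor, 6 mm of the axis); each spent cartridge upright (0.15 rad) on the oven tray's floor; the push-out tool upright (0.1 rad) on the bench (value of joint drawer above 0.124 m and velocity of joint drawer below 0.01 m/s and ((horizontal distance between fresh_a and socket_0 below 0.006 m and z of fresh_a in the frame of socket_0 between -0.004 and 0.004 m) or (horizontal distance between fresh_b and socket_0 below 0.006 m and z of fresh_b in the frame of socket_0 between -0.004 and 0.004 m) or (horizontal distance between fresh_c and socket_0 below 0.006 m and z of fresh_c in the frame of socket_0 between -0.004 and 0.004 m)) and ((horizontal distance between fresh_a and socket_1 below 0.006 m and z of fresh_a in the frame of socket_1 between -0.004 and 0.004 m) or (horizontal distance between fresh_b and socket_1 below 0.006 m and z of fresh_b in the frame of socket_1 between -0.004 and 0.004 m) or (horizontal distance between fresh_c and socket_1 below 0.006 m and z of fresh_c in the frame of socket_1 between -0.004 and 0.004 m)) and ((horizontal distance between fresh_a and socket_2 below 0.006 m and z of fresh_a in the frame of socket_2 between -0.004 and 0.004 m) or (horizontal distance between fresh_b and socket_2 below 0.006 m and z of fresh_b in the frame of socket_2 between -0.004 and 0.004 m) or (horizontal distance between fresh_c and socket_2 below 0.006 m and z of fresh_c in the frame of socket_2 between -0.004 and 0.004 m)) and x of spent_a in the frame of tray_floor between -0.06 and 0.06 m and y of spent_a in the frame of tray_floor between -0.09 and 0.09 m and z of each of spent_a, spent_b, spent_c in the frame of tray_floor below 0.008 m and angle between each of spent_a, spent_b, spent_c's own z axis and vertical below 0.15 rad and x of spent_b in the frame of tray_floor between -0.06 and 0.06 m and y of spent_b in the frame of tray_floor between -0.09 and 0.09 m and x of spent_c in the frame of tray_floor between -0.06 and 0.06 m and y of spent_c in the frame of tray_floor between -0.09 and 0.09 m and angle between push_tool's own z axis and vertical below 0.1 rad and height (world z) of push_tool below 0.006 m and linear speed of push_tool below 0.02 m/s); the robot touches nothing.
It fails at once if the beaker is knocked or shifted (more than 4 cm) (distance of beaker from where it was at the start of the episode above 0.04 m).
It fails at once if the jar is knocked or shifted (more than 4 cm) (distance of jar from where it was at the start of the episode above 0.04 m).
Of spent_a, spent_b, spent_c only 1 to 2 are there at a start; the rules pass over those that are not, and their reading is None.
At some moment in a run one of fresh_a, fresh_b, fresh_c may be knocked a few centimetres aside while the robot is not near it.
It also fails if it takes over 210 s, if anything falls off the work surface, if the arm or the gripper's body presses on something with over 40 N, if the wrist force passes 120 N, or if a joint passes its speed limit or range.

## Working session

There is one attempt and no reset: what is moved stays moved. The work goes in short steps, Python scripts to look and compute and a shell command to move; the robot and the scene stay as the last step left them, time stands still between calls to the robot, and variables do not carry over. Pictures are saved under pics/ and viewed, at most 14 in all, crops included, and the job is handed in when it is done.

```bash
ls; mkdir -p pics
cat > h.py <<'E'
import numpy as np, cv2, json
from scipy.spatial.transform import Rotation as R
from bench import r, optics, probe_bus
def snap(n,f):
    c=optics.read_camera(n); cv2.imwrite(f'pics/{f}.png',cv2.cvtColor(c['img'],cv2.COLOR_RGB2BGR))
    d={k:np.asarray(c[k]).tolist() for k in ('intrinsics','D','eye','attitude')}
    json.dump(d,open(f'pics/{f}.json','w')); return c
def cam(f):
    d=json.load(open(f'pics/{f}.json')); A=np.array(d['attitude'])
    Rm=A if A.shape==(3,3) else R.from_quat(A,scalar_first=True).as_matrix()
    return np.array(d['intrinsics']),np.array(d['D']),np.array(d['eye']),Rm
def ray(f,uv):
    K,D,e,Rm=cam(f); p=cv2.undistortPoints(np.array([[uv]],float),K,D)[0,0]
    v=Rm@np.array([p[0],p[1],1]); return e,v/np.linalg.norm(v)
def atz(f,uv,z):
    e,v=ray(f,uv); return e+v*(z-e[2])/v[2]
def proj(f,P):
    K,D,e,Rm=cam(f); P=np.atleast_2d(P); return cv2.projectPoints((P-e)@Rm,np.zeros(3),np.zeros(3),K,D)[0][:,0]
def tri(*ou):
    M=np.zeros((3,3));b=np.zeros(3);L=[]
    for f,uv in ou:
        e,v=ray(f,uv);Q=np.eye(3)-np.outer(v,v);M+=Q;b+=Q@e;L.append((e,v))
    p=np.linalg.solve(M,b); return p,[np.linalg.norm(np.cross(p-e,v)) for e,v in L]
def crop(f,box,s,out):
    x0,y0,x1,y1=box; cv2.imwrite(f'pics/{out}.png',cv2.resize(cv2.imread(f'pics/{f}.png')[y0:y1,x0:x1],None,fx=s,fy=s,interpolation=cv2.INTER_CUBIC))
def totool(dw):
    s=probe_bus.read_state();return R.from_quat(s['tool_rot'],scalar_first=True).inv().apply(dw)
E
python3 - <<'E'
from h import *
for n in('side','top'):
    snap(n,n+'0'); K,D,e,Rm=cam(n+'0'); print(n,e,K[0,0],D,Rm[:,2])
s=probe_bus.read_state();print(s)
print(R.from_quat(s['tool_rot'],scalar_first=True).as_matrix().round(3))
E
```

```text
bench.py
jog.py
pics
side [ 0.41354515 -0.86017176  0.75585458] 463.63209401400985 [-0.11113342  0.          0.          0.          0.        ] [ 0.11787073  0.797359   -0.59188269]
top [ 0.34588636 -0.01621341  1.18200237] 474.05132095274763 [-0.08154199  0.          0.          0.          0.        ] [ 0.19663624  0.00868362 -0.98043806]
{'time': 0.1, 'qpos': array([ 1.12758863e+00,  1.31104364e-01,  1.48918298e+00, -5.44164666e-05,
        1.52300888e+00, -8.54099967e-02]), 'joint_vel': array([-0.00094978, -0.00083853, -0.00153486, -0.00064226, -0.00035446,
       -0.00173519]), 'effort': array([ 5.71639575e-04, -5.70946705e+01, -5.01939940e+01, -2.41562166e-04,
        8.04562034e-03, -1.67845121e-05]), 'tool_pos': array([0.20991304, 0.56154249, 0.23033124]), 'tool_rot': array([-1.96289071e-04,  1.77944738e-01,  9.84040113e-01, -8.29301968e-04]), 'wrist_force': array([-0.89648773,  0.08228775, -0.09143268]), 'ft_torque': array([-0.00091134,  0.02676631,  0.04266779]), 'gripper_force': 0.0, 'width': 0.08503646669112587}
[[-0.937  0.35  -0.001]
 [ 0.35   0.937 -0.002]
 [ 0.    -0.002 -1.   ]]
```

View pics/top0.png

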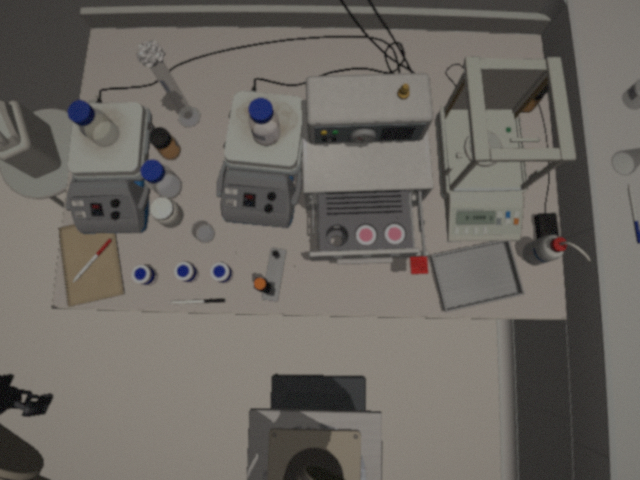

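View pics/side0.png

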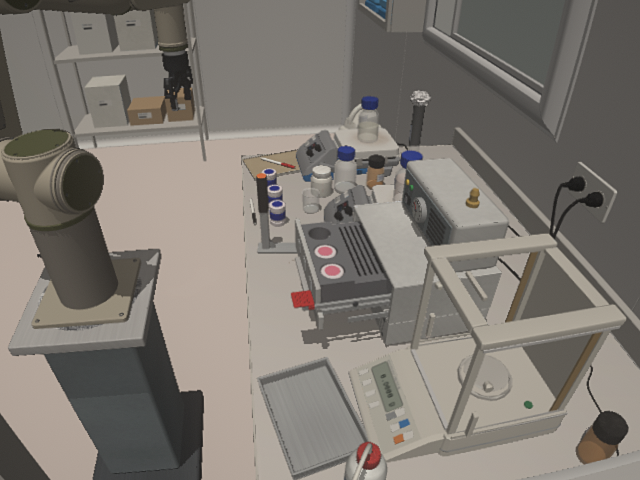

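Top view: the spent pink cartridges are in the middle and right sockets, at (366,235) and (394,233), and the left socket is empty at (337,236). The fresh ones are at (143,274), (185,271) and (220,271). The tool handle is at (261,284), its pin at (276,254), the red paddle at (419,265), and the tray around (476,275). Enlarging both views next.

Run:
```python
from h import *
crop('top0',(230,180,530,320),2.66,'ct1'); crop('side0',(220,150,400,350),3,'cs1')
```

```text
(no output)
```

View pics/ct1.png

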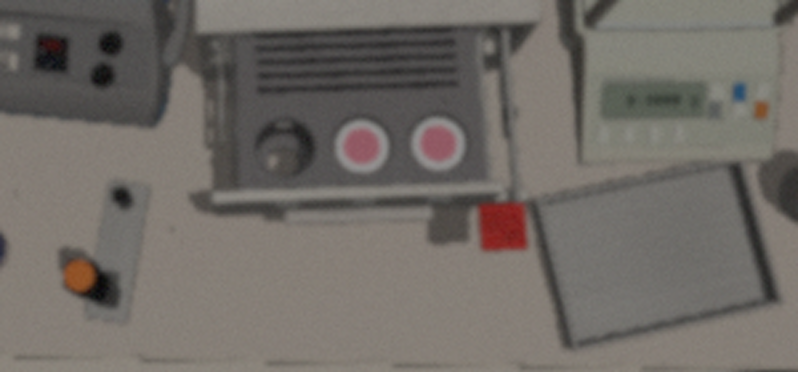

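View pics/cs1.png

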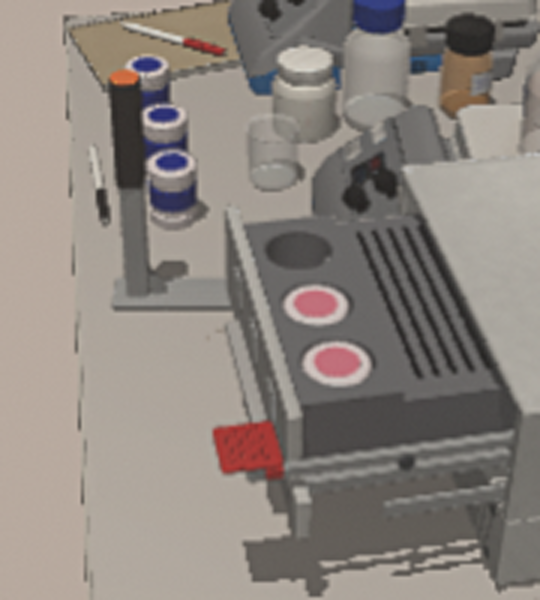

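Crops: in ct1 the pink tops are at (361,146) and (438,144), the paddle corners are 480–526 by 204–250, and the tool's orange top is at (80,275). In cs1 the pink tops are at (316,304) and (337,362), and the orange top is at (124,76). I'll get the centroids by colour.

```bash
cat >> h.py <<'E'
def blobs(f,kind,amin=15):
    im=cv2.imread(f'pics/{f}.png'); h,s,v=[x.astype(int) for x in cv2.split(cv2.cvtColor(im,cv2.COLOR_BGR2HSV))]
    m={'pink':((h>165)|(h<5))&(s>70)&(s<165)&(v>110),'blue':(h>110)&(h<130)&(s>110),'orange':(h>4)&(h<16)&(s>150)&(v>110),'red':((h>172)|(h<4))&(s>170)&(v>90)}[kind].astype(np.uint8)
    n,l,st,c=cv2.connectedComponentsWithStats(m)
    return [(c[i].round(1).tolist(),int(st[i,4])) for i in range(1,n) if st[i,4]>=amin]
E
python3 - <<'E'
from h import *
for f in('top0','side0'):
    for k in('pink','blue','orange','red'): print(f,k,blobs(f,k))
T=lambda u,v:(230+u/2.66,180+v/2.66)
S=lambda u,v:(220+u/3,150+v/3)
print('pink mid',tri(('top0',T(361,146)),('side0',S(316,304))))
print('pink right',tri(('top0',T(438,144)),('side0',S(337,362))))
print('tool top',tri(('top0',T(80,275)),('side0',S(124,76))))
print('paddle',tri(('top0',T(503,227)),('side0',S(249,447))))
print('pin tip',tri(('top0',T(121,194)),('side0',S(172,270))), atz('top0',T(121,194),.052))
for c in[(85,318),(128,323),(150,184),(108,181)]: print('sole',atz('top0',T(*c),.008))
for c in[(537,203),(737,163),(777,300),(570,348)]: print('tray rim',atz('top0',T(*c),.024))
for c in[(213,200),(508,192)]: print('panel',atz('top0',T(*c),.158))
E
```

```text
top0 pink [([365.5, 234.4], 116), ([394.3, 233.4], 116), ([419.1, 266.2], 70)]
top0 blue [([260.6, 110.1], 434), ([80.3, 112.2], 452), ([152.0, 170.9], 382), ([637.3, 231.8], 48), ([182.5, 270.6], 85), ([218.8, 270.9], 86), ([139.6, 273.6], 83)]
top0 orange [([259.3, 283.1], 91)]
top0 red [([558.2, 244.0], 77), ([105.3, 244.7], 17), ([418.5, 264.5], 231)]
side0 pink [([324.8, 250.6], 97), ([331.9, 270.1], 116), ([307.6, 292.3], 19), ([293.0, 296.6], 20), ([310.9, 306.4], 20), ([369.6, 452.6], 266)]
side0 blue [([369.4, 102.4], 172), ([345.6, 152.9], 189), ([409.7, 156.8], 196), ([268.5, 171.2], 23), ([274.2, 187.7], 28), ([272.2, 198.4], 16), ([276.9, 203.5], 31), ([273.4, 216.7], 16)]
side0 orange [([261.0, 175.5], 32), ([398.3, 438.5], 50)]
side0 red [([303.3, 298.4], 100)]
pink mid (array([ 0.55153157, -0.10571643,  0.15349326]), [np.float64(0.0017983555225917392), np.float64(0.0017983555225918114)])
pink right (array([ 0.55475139, -0.16986327,  0.15403961]), [np.float64(0.002113208586267785), np.float64(0.0021132085862680438)])
tool top (array([0.43289075, 0.11385521, 0.22341977]), [np.float64(0.0015264517147213599), np.float64(0.0015264517147213557)])
paddle (array([ 0.48849532, -0.22603543,  0.13832739]), [np.float64(0.002297349700807109), np.float64(0.00229734970080713)])
pin tip (array([0.49299468, 0.10141512, 0.04479816]), [np.float64(0.02878941993844343), np.float64(0.028789419938443448)]) [0.52094645 0.10305707 0.052     ]
sole [0.41082699 0.13659676 0.008     ]
sole [0.40716798 0.09650965 0.008     ]
sole [0.53788955 0.08066465 0.008     ]
sole [0.53991934 0.12050297 0.008     ]
tray rim [ 0.5246307  -0.28120939  0.024     ]
tray rim [ 0.56624566 -0.47293553  0.024     ]
tray rim [ 0.43777229 -0.50428272  0.024     ]
tray rim [ 0.39136034 -0.3088258   0.024     ]
panel [0.5011413  0.01606882 0.158     ]
panel [ 0.51265411 -0.22668919  0.158     ]
```

```bash
cat >> h.py <<'E'
def go(x,y,z,yaw=None):
    "shift (tool axes) and turn about tool z to bring TCP to x,y,z with tool-y at world angle yaw"
    s=probe_bus.read_state(); q=R.from_quat(s['tool_rot'],scalar_first=True); M=q.as_matrix()
    d=totool(np.array([x,y,z])-s['tool_pos'])
    rv=np.zeros(3)
    if yaw is not None:
        Y=np.array([np.cos(yaw),np.sin(yaw),0]);Z=np.array([0,0,-1.]);rv=(q.inv()*R.from_matrix(np.c_[np.cross(Y,Z),Y,Z])).as_rotvec()
    print('shift',d.round(4),'rot',rv.round(3),'t',round(s['time'],1))
E
python3 - <<'E'
from h import *
for uv in ([182.5,270.6],[218.8,270.9],[139.6,273.6]): print('fresh',atz('top0',(uv[0],uv[1]),.062))
S=lambda u,v:(220+u/3,150+v/3)
for uvt,uvs in (((220.3,271),S(172,161)),((185,271),S(165,114)),((143.5,274),S(147,66))): print(tri(('top0',uvt),('side0',uvs)))
E
python3 jog.py '{"jaw":[0.085,0.085,0.085,0.085,0.085],"tx":[0,-0.04,-0.07,-0.11,-0.14],"ty":[0,-0.04,-0.07,-0.10,-0.13],"tz":[-0.05,-0.07,-0.07,-0.07,-0.07],"drx":[0,0,0,0,0],"dry":[0,0,0,0,0],"drz":[0.15,0.3,0.45,0.6,0.7]}'
python3 -c "from h import *;go(.433,.114,.3,-.123)"
```

```text
fresh [0.47171947 0.32357466 0.062     ]
fresh [0.47312732 0.2358128  0.062     ]
fresh [0.46181702 0.42797231 0.062     ]
(array([0.47431221, 0.2311226 , 0.0671884 ]), [np.float64(0.001915367039101629), np.float64(0.0019153670391014624)])
(array([0.4732211 , 0.3157422 , 0.06815674]), [np.float64(0.0029807757480902084), np.float64(0.002980775748090079)])
(array([0.46282066, 0.41603641, 0.06812551]), [np.float64(0.0023306677235910784), np.float64(0.0023306677235910805)])
time: 0.6
tool_pos: [0.2965, 0.3894, 0.3011]
tool_rot: [0.0, 0.507, 0.862, -0.0]
wrist_force: [0.3, 0.5, -0.2]
width: 0.0849
gripper_force: 0.0
shift [-0.307  -0.0145  0.0013] rot [0.   0.   0.63] t 0.6
```

```bash
python3 jog.py '{"jaw":[0.085,0.085,0.085,0.085,0.085],"tx":[-0.05,-0.10,-0.15,-0.20,-0.25],"ty":[0,0,0,-0.01,-0.014],"tz":[0,0,0,0,0],"drx":[0,0,0,0,0],"dry":[0,0,0,0,0],"drz":[0.15,0.3,0.45,0.6,0.63]}'
python3 jog.py '{"jaw":[0.085,0.085,0.085],"tx":[-0.04,-0.05,-0.05],"ty":[0,0,0],"tz":[0,0,0],"drx":[0,0,0],"dry":[0,0,0],"drz":[0,0,0]}' >/dev/null
python3 -c "from h import *;go(.433,.114,.172,-.123);snap('side','s1');snap('top','t1');crop('s1',(180,60,380,260),3,'s1c')"
```

```text
time: 1.1
tool_pos: [0.4057, 0.1656, 0.3011]
tool_rot: [-0.0, 0.749, 0.663, -0.0]
wrist_force: [1.5, 0.3, -0.1]
width: 0.0847
gripper_force: 0.0
shift [0.0012 0.0332 0.1292] rot [ 0.    -0.     0.003] t 1.4
```

View pics/s1c.png

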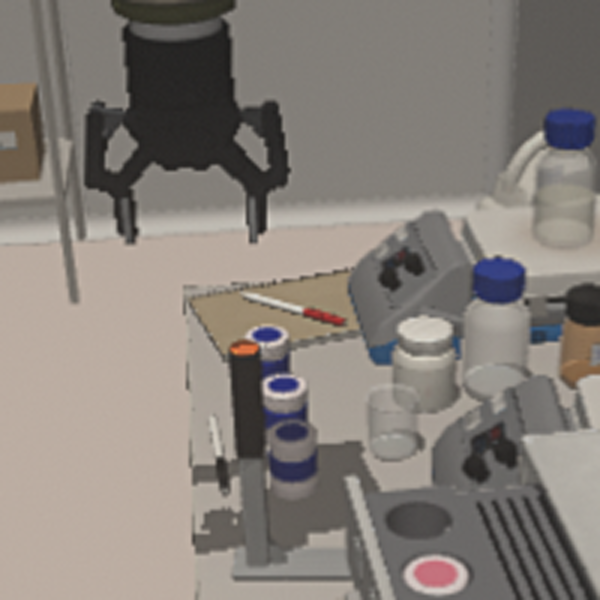

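The side crop shows the open gripper above the bench, fingers at (127,225) and (255,225), with the handle top at (246,348), so the fingers straddle it in x. I'll centre on it and descend.

```bash
python3 jog.py '{"jaw":[0.085,0.085,0.085,0.085,0.085],"tx":[0,0,0,0,0],"ty":[0.033,0.033,0.033,0.033,0.033],"tz":[0,0.04,0.08,0.12,0.129],"drx":[0,0,0,0,0],"dry":[0,0,0,0,0],"drz":[0,0,0,0,0]}' 100
python3 jog.py '{"jaw":[0.015,0.015,0.015,0.015,0.015],"tx":[0,0,0,0,0],"ty":[0,0,0,0,0],"tz":[0,0,0,0,0],"drx":[0,0,0,0,0],"dry":[0,0,0,0,0],"drz":[0,0,0,0,0]}' 110
python3 jog.py '{"jaw":[0.015,0.015,0.015,0.015,0.015],"tx":[0,0,0,0,0],"ty":[0,0,0,0,0],"tz":[0,0,-0.003,-0.006,-0.012],"drx":[0,0,0,0,0],"dry":[0,0,0,0,0],"drz":[0,0,0,0,0]}'
```

```text
time: 2.0
tool_pos: [0.4293, 0.1152, 0.1671]
tool_rot: [-0.003, 0.746, 0.665, -0.003]
wrist_force: [-0.6, -0.3, 0.3]
width: 0.0852
gripper_force: 0.0
time: 2.5
tool_pos: [0.4336, 0.1141, 0.1742]
tool_rot: [0.001, 0.747, 0.665, 0.001]
wrist_force: [-4.0, -0.5, 7.2]
width: 0.023
gripper_force: 107.1
time: 3.0
tool_pos: [0.4319, 0.1139, 0.1837]
tool_rot: [-0.001, 0.747, 0.664, -0.001]
wrist_force: [-0.2, 0.7, -4.7]
width: 0.0231
gripper_force: 107.8
```

```bash
python3 -c "from h import *;go(.38,.11,.184,.048);go(.38,-.11,.184,.048)"
```

```text
shift [-0.01   -0.0511 -0.0002] rot [-0.002  0.    -0.165] t 3.0
shift [-2.284e-01 -2.540e-02 -1.000e-04] rot [-0.002  0.    -0.165] t 3.0
```

```bash
python3 jog.py '{"jaw":[0.015,0.015,0.015,0.015,0.015],"tx":[0,-0.01,-0.04,-0.08,-0.12],"ty":[-0.025,-0.05,-0.05,-0.045,-0.04],"tz":[0,0,0,0,0],"drx":[0,0,0,0,0],"dry":[0,0,0,0,0],"drz":[-0.05,-0.12,-0.165,-0.165,-0.165]}'>/dev/null
python3 -c "from h import *;go(.38,-.11,.184,.048)"
```

```text
shift [-0.1087 -0.004   0.0006] rot [0.001 0.    0.002] t 3.5
```

```bash
python3 jog.py '{"jaw":[0.015,0.015,0.015,0.015,0.015],"tx":[-0.04,-0.08,-0.105,-0.107,-0.107],"ty":[0,-0.004,-0.004,-0.004,-0.004],"tz":[0,0,0,0,0],"drx":[0,0,0,0,0],"dry":[0,0,0,0,0],"drz":[0,0,0,0,0]}'
python3 - <<'E'
from h import *
go(.4616,-.11,.184,.048);snap('side','s2');snap('top','t2');crop('t2',(280,180,440,340),3.7,'t2c')
E
```

```text
time: 4.0
tool_pos: [0.3798, -0.1079, 0.1843]
tool_rot: [-0.0, 0.691, 0.723, 0.0]
wrist_force: [0.1, 0.7, -5.2]
width: 0.0229
gripper_force: 109.5
shift [-0.0059  0.0816  0.0003] rot [-0.    -0.001 -0.002] t 4.0
```

View pics/s2.png

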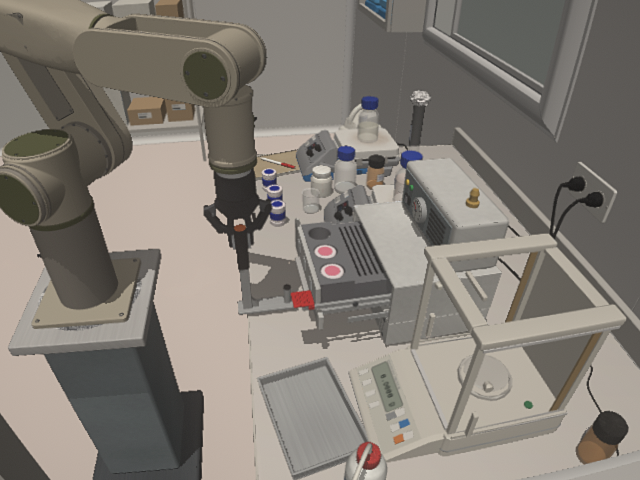

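The tool is held upright, with its pin tip at about (287,288) in front of the panel. Checking the pin position against the expected (0.4697, -0.104), then going in.

```bash
python3 -c "
from h import *
print(atz('s2',(287,288),.064))
print(proj('s2',[.4697,-.104,.064]))"
python3 jog.py '{"jaw":[0.015,0.015,0.015,0.015,0.015],"tx":[-0.006,-0.006,-0.006,-0.006,-0.006],"ty":[0.02,0.045,0.07,0.082,0.082],"tz":[0,0,0,0,0],"drx":[0,0,0,0,0],"dry":[0,0,0,0,0],"drz":[0,0,0,0,0]}'
```

```text
[ 0.46968041 -0.11052552  0.064     ]
[[286.7182588  286.00049056]]
time: 4.6
tool_pos: [0.4634, -0.1081, 0.1842]
tool_rot: [-0.0, 0.689, 0.725, 0.0]
wrist_force: [-0.3, -0.3, -4.8]
width: 0.0226
gripper_force: 109.7
```

```bash
python3 jog.py '{"jaw":[0.015,0.015,0.015,0.015,0.015],"tx":[0,0,0,0,0],"ty":[0,0,0,0,0],"tz":[0,-0.008,-0.016,-0.020,-0.024],"drx":[0,0,0,0,0],"dry":[0,0,0,0,0],"drz":[0,0,0,0,0]}'
python3 -c "from h import *;go(.4616,-.11,.184,.048)"
python3 jog.py '{"jaw":[0.015,0.015,0.015,0.015],"tx":[0,0,0,0],"ty":[0,0,0,0],"tz":[-0.003,-0.006,-0.009,-0.012],"drx":[0,0,0,0],"dry":[0,0,0,0],"drz":[0,0,0,0]}'
```

```text
time: 5.1
tool_pos: [0.4624, -0.1098, 0.2094]
tool_rot: [0.001, 0.69, 0.724, 0.0]
wrist_force: [-0.1, 0.2, -4.4]
width: 0.0227
gripper_force: 110.0
shift [-0.0001 -0.0009  0.0254] rot [ 0.001  0.001 -0.   ] t 5.1
time: 5.5
tool_pos: [0.462, -0.1093, 0.2193]
tool_rot: [-0.001, 0.69, 0.724, -0.0]
wrist_force: [4.0, -0.5, -12.8]
width: 0.0229
gripper_force: 109.1
```

```bash
python3 jog.py '{"jaw":[0.015,0.015,0.015,0.015,0.015],"tx":[0,0,0,0,0],"ty":[0,0,0,0,0],"tz":[-0.004,-0.008,-0.012,-0.016,-0.019],"drx":[0,0,0,0,0],"dry":[0,0,0,0,0],"drz":[0,0,0,0,0]}'
python3 jog.py '{"jaw":[0.015,0.015],"tx":[0,0],"ty":[0,0],"tz":[-0.001,-0.001],"drx":[0,0],"dry":[0,0],"drz":[0,0]}'
python3 - <<'E'
from h import *
snap('side','s3');crop('s3',(200,150,380,330),3.3,'s3c')
for f in('side0','s3'):print(blobs(f,'pink'))
e,v=ray('s3',blobs('s3','pink')[0][0]);print(blobs('s3','pink')[0])
E
```

```text
time: 6.0
tool_pos: [0.4625, -0.1098, 0.2405]
tool_rot: [0.001, 0.69, 0.724, 0.0]
wrist_force: [-0.0, 0.2, -4.9]
width: 0.0227
gripper_force: 110.1
time: 6.2
tool_pos: [0.4627, -0.1098, 0.2413]
tool_rot: [0.001, 0.69, 0.724, 0.0]
wrist_force: [-0.0, 0.1, -5.7]
width: 0.0226
gripper_force: 110.1
[([324.8, 250.6], 97), ([331.9, 270.1], 116), ([307.6, 292.3], 19), ([293.0, 296.6], 20), ([310.9, 306.4], 20), ([369.6, 452.6], 266)]
[([326.0, 240.1], 76), ([324.4, 254.3], 84), ([331.9, 270.1], 115), ([296.2, 298.4], 42), ([311.2, 306.3], 21), ([369.8, 452.9], 285)]
([326.0, 240.1], 76)
```

View pics/s3c.png

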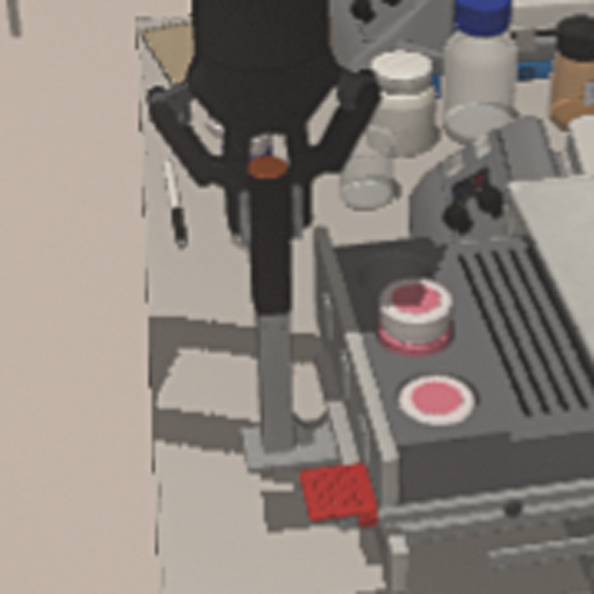

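The middle cartridge stands raised, its top at crop (416,299), and the force has dropped to the tool's weight alone, so it has snapped. Lowering the tool, then on to the right socket.

```bash
python3 jog.py '{"jaw":[0.015,0.015,0.015,0.015,0.015],"tx":[0,0,0,0,0],"ty":[0,0,0,0,0],"tz":[0.015,0.03,0.045,0.057,0.057],"drx":[0,0,0,0,0],"dry":[0,0,0,0,0],"drz":[0,0,0,0,0]}'
python3 jog.py '{"jaw":[0.015,0.015,0.015,0.015,0.015],"tx":[-0.02,-0.04,-0.06,-0.064,-0.064],"ty":[0,0,0,0,0],"tz":[0,0,0,0,0],"drx":[0,0,0,0,0],"dry":[0,0,0,0,0],"drz":[0,0,0,0,0]}'
python3 -c "from h import *;go(.4648,-.1742,.184,.048)"
```

```text
time: 6.75
tool_pos: [0.4604, -0.1089, 0.18]
tool_rot: [-0.002, 0.69, 0.724, -0.001]
wrist_force: [-0.1, 0.6, -6.0]
width: 0.023
gripper_force: 110.0
time: 7.25
tool_pos: [0.4654, -0.1741, 0.1835]
tool_rot: [0.0, 0.69, 0.723, 0.0]
wrist_force: [-0.5, 1.7, -5.0]
width: 0.0227
gripper_force: 110.1
shift [-0.0001 -0.0006 -0.0005] rot [ 0.     0.    -0.001] t 7.2
```

```bash
python3 jog.py '{"jaw":[0.015,0.015,0.015,0.015,0.015],"tx":[0,0,0,0,0],"ty":[-0.0005,-0.0005,-0.0005,-0.0005,-0.0005],"tz":[-0.008,-0.016,-0.024,-0.028,-0.032],"drx":[0,0,0,0,0],"dry":[0,0,0,0,0],"drz":[0,0,0,0,0]}' | grep -E 'pos|force'
python3 jog.py '{"jaw":[0.015,0.015,0.015,0.015,0.015],"tx":[0,0,0,0,0],"ty":[0,0,0,0,0],"tz":[-0.004,-0.008,-0.012,-0.016,-0.020],"drx":[0,0,0,0,0],"dry":[0,0,0,0,0],"drz":[0,0,0,0,0]}'| grep -E 'pos|force'
python3 jog.py '{"jaw":[0.015,0.015,0.015],"tx":[0,0,0],"ty":[0,0,0],"tz":[-0.003,-0.005,-0.005],"drx":[0,0,0],"dry":[0,0,0],"drz":[0,0,0]}'
python3 - <<'E'
from h import *
snap('side','s4');crop('s4',(200,150,380,330),3.3,'s4c');print(blobs('s4','pink'))
E
```

```text
tool_pos: [0.4652, -0.1733, 0.216]
wrist_force: [1.6, 0.6, -10.0]
gripper_force: 109.5
tool_pos: [0.4646, -0.1734, 0.2353]
wrist_force: [1.8, 0.5, -10.7]
gripper_force: 109.3
time: 8.55
tool_pos: [0.4653, -0.1739, 0.2416]
tool_rot: [0.001, 0.69, 0.724, 0.0]
wrist_force: [0.2, -0.2, -5.0]
width: 0.0229
gripper_force: 110.3
[([324.3, 240.8], 98), ([319.0, 254.3], 16), ([333.3, 259.4], 109), ([331.3, 274.3], 83), ([369.7, 453.2], 290)]
```

View pics/s4c.png

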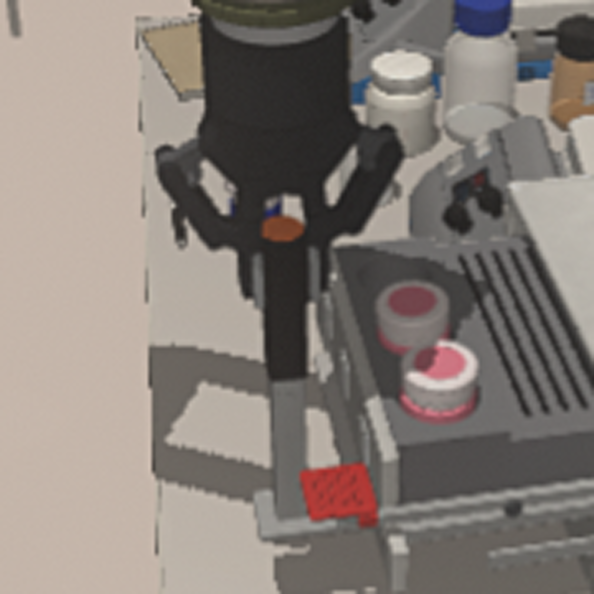

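Both pink cartridges now stand raised, tops at crop (412,300) and (440,365). Withdrawing the tool to set it down near its old place.

```bash
python3 jog.py '{"jaw":[0.015,0.015,0.015,0.015,0.015],"tx":[0,0,0,0,0],"ty":[0,0,0,0,0],"tz":[0.015,0.03,0.045,0.057,0.057],"drx":[0,0,0,0,0],"dry":[0,0,0,0,0],"drz":[0,0,0,0,0]}'>/dev/null
python3 jog.py '{"jaw":[0.015,0.015,0.015,0.015,0.015],"tx":[0,0,0,0.03,0.07],"ty":[-0.025,-0.06,-0.085,-0.085,-0.085],"tz":[0,0,0,0,0],"drx":[0,0,0,0,0],"dry":[0,0,0,0,0],"drz":[0,0,0,0,0]}'
python3 jog.py '{"jaw":[0.015,0.015,0.015,0.015,0.015],"tx":[0.04,0.08,0.12,0.16,0.2],"ty":[0,0,0.01,0.02,0.03],"tz":[0,0,0,0,0],"drx":[0,0,0,0,0],"dry":[0,0,0,0,0],"drz":[0,0,0,0,0]}'
python3 -c "from h import *;go(.41,.13,.184,.048)"
```

```text
time: 9.6
tool_pos: [0.3764, -0.1085, 0.184]
tool_rot: [0.001, 0.691, 0.722, 0.0]
wrist_force: [1.6, 0.3, -4.7]
width: 0.0228
gripper_force: 110.8
time: 10.1
tool_pos: [0.3974, 0.0953, 0.1842]
tool_rot: [0.001, 0.69, 0.724, 0.001]
wrist_force: [1.1, -0.2, -4.9]
width: 0.0226
gripper_force: 110.7
shift [0.034  0.0143 0.0002] rot [ 0.002 -0.     0.   ] t 10.1
```

```bash
python3 jog.py '{"jaw":[0.015,0.015,0.015,0.015,0.015],"tx":[0.02,0.03,0.03,0.03,0.03],"ty":[0.01,0.014,0.014,0.014,0.014],"tz":[0,0,0.005,0.009,0.009],"drx":[0,0,0,0,0],"dry":[0,0,0,0,0],"drz":[0,0,0,0,0]}'
python3 jog.py '{"jaw":[0.015,0.015,0.015],"tx":[0,0,0],"ty":[0,0,0],"tz":[0.001,0.002,0.002],"drx":[0,0,0],"dry":[0,0,0],"drz":[0,0,0]}'
```

```text
time: 10.6
tool_pos: [0.4093, 0.1231, 0.1748]
tool_rot: [0.0, 0.69, 0.723, -0.0]
wrist_force: [-3.2, 0.2, 1.7]
width: 0.0227
gripper_force: 111.6
time: 10.9
tool_pos: [0.4094, 0.1232, 0.1747]
tool_rot: [0.0, 0.69, 0.723, 0.0]
wrist_force: [-13.6, -1.4, 18.6]
width: 0.0227
gripper_force: 113.8
```

```bash
python3 jog.py '{"jaw":[0.015,0.085,0.085,0.085,0.085],"tx":[0,0,0,0,0],"ty":[0,0,0,0,0],"tz":[-0.002,-0.002,-0.002,-0.002,-0.002],"drx":[0,0,0,0,0],"dry":[0,0,0,0,0],"drz":[0,0,0,0,0]}' 40
python3 jog.py '{"jaw":[0.085,0.085,0.085,0.085,0.085],"tx":[0,0,0,0,0],"ty":[0,0,0,0,0],"tz":[0,-0.03,-0.07,-0.11,-0.12],"drx":[0,0,0,0,0],"dry":[0,0,0,0,0],"drz":[0,0,0,0,0]}'
python3 - <<'E'
from h import *
for f in('s3','s4'):
    pass
c=lambda u,v:(200+u/3.3,150+v/3.3)
# raised tops: height from side ray at known x,y
for uv,xy in((c(416,299),(.5515,-.1057)),(c(412,300),(.5515,-.1057)),(c(440,365),(.5547,-.1699))):
    for z in(.170,.175,.18,.185): print(z,atz('s4',uv,z).round(4),xy)
go(.5515,-.1057,.29,.048)
E
```

```text
time: 11.4
tool_pos: [0.4096, 0.124, 0.1743]
tool_rot: [0.0, 0.69, 0.724, 0.0]
wrist_force: [-0.0, 0.5, 0.7]
width: 0.0793
gripper_force: 0.0
time: 11.9
tool_pos: [0.4113, 0.1245, 0.2995]
tool_rot: [0.002, 0.69, 0.724, 0.003]
wrist_force: [1.0, 0.1, -0.3]
width: 0.0851
gripper_force: 0.0
0.17 [ 0.557  -0.0901  0.17  ] (0.5515, -0.1057)
0.175 [ 0.5558 -0.0966  0.175 ] (0.5515, -0.1057)
0.18 [ 0.5546 -0.1032  0.18  ] (0.5515, -0.1057)
0.185 [ 0.5534 -0.1098  0.185 ] (0.5515, -0.1057)
0.17 [ 0.5543 -0.0908  0.17  ] (0.5515, -0.1057)
0.175 [ 0.5531 -0.0974  0.175 ] (0.5515, -0.1057)
0.18 [ 0.5519 -0.1039  0.18  ] (0.5515, -0.1057)
0.185 [ 0.5507 -0.1105  0.185 ] (0.5515, -0.1057)
0.17 [ 0.5605 -0.1576  0.17  ] (0.5547, -0.1699)
0.175 [ 0.5592 -0.1636  0.175 ] (0.5547, -0.1699)
0.18 [ 0.558  -0.1696  0.18  ] (0.5547, -0.1699)
0.185 [ 0.5567 -0.1756  0.185 ] (0.5547, -0.1699)
shift [-0.2367  0.1289  0.0102] rot [ 0.007 -0.001  0.   ] t 11.9
```

```bash
python3 jog.py '{"jaw":[0.085,0.085,0.085,0.085,0.085],"tx":[-0.04,-0.085,-0.13,-0.17,-0.21],"ty":[0.025,0.045,0.07,0.09,0.115],"tz":[0,0,0,0.01,0.01],"drx":[0,0,0,0,0],"dry":[0,0,0,0,0],"drz":[0,0,0,0,0]}' 60 >/dev/null
python3 jog.py '{"jaw":[0.085,0.085,0.085],"tx":[-0.027,-0.027,-0.027],"ty":[0.014,0.014,0.014],"tz":[0,0,0],"drx":[0,0,0],"dry":[0,0,0],"drz":[0,0,0]}' >/dev/null
python3 -c "from h import *;go(.5515,-.1057,.159,.048)"
```

```text
shift [0.0009 0.0023 0.1241] rot [-0.002 -0.001 -0.001] t 12.7
```

```bash
python3 jog.py '{"jaw":[0.085,0.085,0.085,0.085,0.085],"tx":[0.001,0.001,0.001,0.001,0.001],"ty":[0.002,0.002,0.002,0.002,0.002],"tz":[0.04,0.08,0.11,0.124,0.124],"drx":[0,0,0,0,0],"dry":[0,0,0,0,0],"drz":[0,0,0,0,0]}'
python3 jog.py '{"jaw":[0.03,0.03,0.03,0.03],"tx":[0,0,0,0],"ty":[0,0,0,0],"tz":[0,0,0,0],"drx":[0,0,0,0],"dry":[0,0,0,0],"drz":[0,0,0,0]}'
python3 jog.py '{"jaw":[0.03,0.03,0.03,0.03,0.03],"tx":[0,0,0,0,0],"ty":[0,0,0,0,0],"tz":[-0.002,-0.006,-0.012,-0.02,-0.025],"drx":[0,0,0,0,0],"dry":[0,0,0,0,0],"drz":[0,0,0,0,0]}'
```

```text
time: 13.2
tool_pos: [0.55, -0.1039, 0.1582]
tool_rot: [-0.002, 0.69, 0.724, -0.001]
wrist_force: [0.1, 0.4, -0.4]
width: 0.085
gripper_force: 0.0
time: 13.6
tool_pos: [0.5525, -0.1056, 0.1622]
tool_rot: [0.001, 0.69, 0.724, 0.001]
wrist_force: [-2.3, 0.3, 5.4]
width: 0.0433
gripper_force: 60.2
time: 14.1
tool_pos: [0.5521, -0.1054, 0.1867]
tool_rot: [0.001, 0.69, 0.724, 0.0]
wrist_force: [-0.2, -0.3, -0.4]
width: 0.0431
gripper_force: 63.1
```

```bash
python3 jog.py '{"jaw":[0.03,0.03,0.03,0.03],"tx":[0,0,0,0],"ty":[0,0,0,0],"tz":[-0.03,-0.06,-0.09,-0.09],"drx":[0,0,0,0],"dry":[0,0,0,0],"drz":[0,0,0,0]}'
python3 -c "
from h import *
go(.4895,-.4358,.275,.048);snap('side','s5');snap('top','t5')
a=cv2.imread('pics/s5.png')[130:330,170:400];b=cv2.imread('pics/t5.png')[150:350,320:550]
cv2.imwrite('pics/p5.png',cv2.resize(np.hstack([a,b]),None,fx=1.7,fy=1.7,interpolation=cv2.INTER_CUBIC))"
```

```text
time: 14.5
tool_pos: [0.5541, -0.106, 0.2822]
tool_rot: [0.004, 0.69, 0.724, 0.002]
wrist_force: [0.7, -0.1, 0.0]
width: 0.0437
gripper_force: 63.2
shift [-0.3263 -0.0804  0.0075] rot [ 0.009  0.003 -0.   ] t 14.5
```

View pics/p5.png

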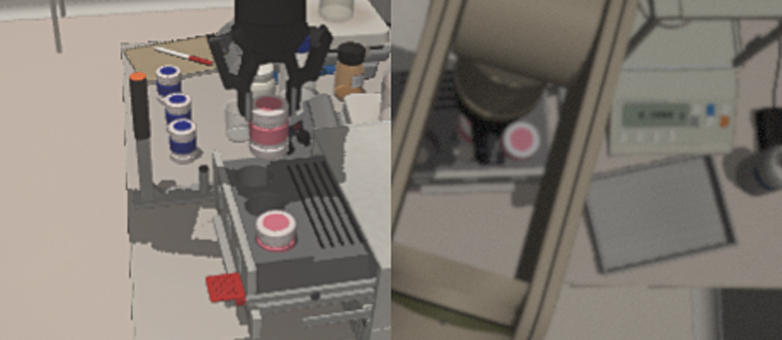

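The cartridge is held upright in the gripper, at (268,125) in the left panel, the tool stands upright, and the right pink one is still raised. Moving to the tray.

```bash
python3 jog.py '{"jaw":[0.03,0.03,0.03,0.03,0.03],"tx":[-0.04,-0.085,-0.13,-0.175,-0.22],"ty":[-0.01,-0.02,-0.03,-0.04,-0.055],"tz":[0,0,0,0,0],"drx":[0,0,0,0,0],"dry":[0,0,0,0,0],"drz":[0,0,0,0,0]}'>/dev/null
python3 jog.py '{"jaw":[0.03,0.03,0.03,0.03],"tx":[-0.045,-0.085,-0.105,-0.105],"ty":[-0.012,-0.022,-0.025,-0.025],"tz":[0,0,0,0],"drx":[0,0,0,0],"dry":[0,0,0,0],"drz":[0,0,0,0]}'>/dev/null
python3 -c "from h import *;go(.4895,-.4358,.055,.048)"
```

```text
shift [-2.000e-04  4.700e-03  2.179e-01] rot [-0.003 -0.002 -0.004] t 15.5
```

```bash
python3 jog.py '{"jaw":[0.03,0.03,0.03,0.03,0.03],"tx":[0,0,0,0,0],"ty":[0.005,0.005,0.005,0.005,0.005],"tz":[0.05,0.1,0.15,0.19,0.212],"drx":[0,0,0,0,0],"dry":[0,0,0,0,0],"drz":[0,0,0,0,0]}'>/dev/null
python3 jog.py '{"jaw":[0.03,0.03,0.03,0.03,0.03],"tx":[0,0,0,0,0],"ty":[0,0,0,0,0],"tz":[0.003,0.006,0.008,0.010,0.010],"drx":[0,0,0,0,0],"dry":[0,0,0,0,0],"drz":[0,0,0,0,0]}'
```

```text
time: 16.5
tool_pos: [0.493, -0.4341, 0.0547]
tool_rot: [0.001, 0.69, 0.724, -0.0]
wrist_force: [-0.9, 0.3, 0.1]
width: 0.0432
gripper_force: 63.2
```

```bash
python3 jog.py '{"jaw":[0.03,0.03,0.03,0.03],"tx":[0,0,0,0],"ty":[0,0,0,0],"tz":[0.003,0.005,0.006,0.006],"drx":[0,0,0,0],"dry":[0,0,0,0],"drz":[0,0,0,0]}'
python3 jog.py '{"jaw":[0.03,0.03,0.03],"tx":[0,0,0],"ty":[0,0,0],"tz":[0.001,0.002,0.002],"drx":[0,0,0],"dry":[0,0,0],"drz":[0,0,0]}'
```

```text
time: 16.9
tool_pos: [0.4926, -0.434, 0.0482]
tool_rot: [0.0, 0.69, 0.724, -0.0]
wrist_force: [-0.9, 0.7, 5.3]
width: 0.0435
gripper_force: 63.7
time: 17.2
tool_pos: [0.4928, -0.4344, 0.0482]
tool_rot: [0.001, 0.69, 0.724, -0.0]
wrist_force: [-5.4, 5.0, 17.1]
width: 0.0433
gripper_force: 64.7
```

Contact at 0.048, as expected. Releasing.

```bash
python3 jog.py '{"jaw":[0.03,0.085,0.085,0.085,0.085],"tx":[0,0,0,0,0],"ty":[0,0,0,0,0],"tz":[-0.002,-0.002,-0.002,-0.002,-0.002],"drx":[0,0,0,0,0],"dry":[0,0,0,0,0],"drz":[0,0,0,0,0]}'
python3 jog.py '{"jaw":[0.085,0.085,0.085,0.085,0.085],"tx":[0,0,0,0,0],"ty":[0,0,0,0,0],"tz":[-0.04,-0.09,-0.14,-0.19,-0.235],"drx":[0,0,0,0,0],"dry":[0,0,0,0,0],"drz":[0,0,0,0,0]}'>/dev/null
python3 -c "from h import *;go(.5555,-.1697,.275,.048)"
```

```text
time: 17.7
tool_pos: [0.4922, -0.4333, 0.0468]
tool_rot: [-0.0, 0.69, 0.724, 0.0]
wrist_force: [-0.2, -0.7, 0.4]
width: 0.0851
gripper_force: 0.0
shift [0.2605 0.0757 0.0099] rot [ 0.001  0.001 -0.   ] t 18.2
```

```bash
python3 jog.py '{"jaw":[0.085,0.085,0.085,0.085,0.085],"tx":[0.045,0.09,0.135,0.18,0.22],"ty":[0.01,0.025,0.04,0.05,0.065],"tz":[0,0,0,0,0],"drx":[0,0,0,0,0],"dry":[0,0,0,0,0],"drz":[0,0,0,0,0]}'>/dev/null
python3 jog.py '{"jaw":[0.085,0.085,0.085],"tx":[0.035,0.04,0.04],"ty":[0.01,0.011,0.011],"tz":[0,0,0],"drx":[0,0,0],"dry":[0,0,0],"drz":[0,0,0]}'>/dev/null
python3 -c "
from h import *;go(.5555,-.1697,.159,.048);snap('side','s6');crop('s6',(200,250,420,470),2.7,'s6c')"
```

```text
shift [-0.0006 -0.0006  0.1233] rot [-0.     0.     0.002] t 19.0
```

View pics/s6c.png

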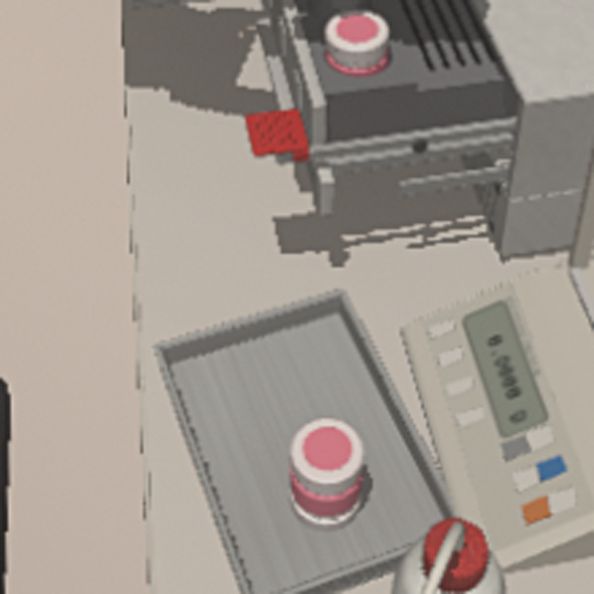

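The first spent cartridge stands upright in the tray at crop (327,470), and the second is still raised at (358,40). Picking up the second.

```bash
python3 jog.py '{"jaw":[0.085,0.085,0.085,0.085,0.085],"tx":[0,0,0,0,0],"ty":[0,0,0,0,0],"tz":[0.04,0.08,0.11,0.123,0.123],"drx":[0,0,0,0,0],"dry":[0,0,0,0,0],"drz":[0,0,0,0,0]}'|grep pos
python3 jog.py '{"jaw":[0.03,0.03,0.03,0.03],"tx":[0,0,0,0],"ty":[0,0,0,0],"tz":[0,0,0,0],"drx":[0,0,0,0],"dry":[0,0,0,0],"drz":[0,0,0,0]}'
python3 jog.py '{"jaw":[0.03,0.03,0.03,0.03,0.03],"tx":[0,0,0,0,0],"ty":[0,0,0,0,0],"tz":[-0.002,-0.006,-0.012,-0.02,-0.025],"drx":[0,0,0,0,0],"dry":[0,0,0,0,0],"drz":[0,0,0,0,0]}'
python3 jog.py '{"jaw":[0.03,0.03,0.03,0.03],"tx":[0,0,0,0],"ty":[0,0,0,0],"tz":[-0.03,-0.06,-0.09,-0.09],"drx":[0,0,0,0],"dry":[0,0,0,0],"drz":[0,0,0,0]}'|grep -E 'pos|wid'
python3 -c "from h import *;go(.4705,-.3478,.275,.048)"
```

```text
tool_pos: [0.5541, -0.1709, 0.157]
time: 19.95
tool_pos: [0.5563, -0.1705, 0.1608]
tool_rot: [0.001, 0.69, 0.724, 0.0]
wrist_force: [-2.2, -0.1, 3.8]
width: 0.0435
gripper_force: 60.9
time: 20.45
tool_pos: [0.5562, -0.1703, 0.1858]
tool_rot: [0.001, 0.69, 0.724, 0.0]
wrist_force: [0.2, -0.2, -0.1]
width: 0.0436
gripper_force: 63.0
tool_pos: [0.5582, -0.1712, 0.2814]
width: 0.0433
shift [-0.1722 -0.0961  0.0063] rot [0.009 0.004 0.   ] t 20.9
```

```bash
python3 jog.py '{"jaw":[0.03,0.03,0.03,0.03,0.03],"tx":[-0.04,-0.08,-0.12,-0.16,-0.172],"ty":[-0.02,-0.045,-0.07,-0.09,-0.094],"tz":[0,0,0,0,0],"drx":[0,0,0,0,0],"dry":[0,0,0,0,0],"drz":[0,0,0,0,0]}'>/dev/null
python3 jog.py '{"jaw":[0.03,0.03,0.03,0.03,0.03],"tx":[0,0,0,0,0],"ty":[0,0,0,0,0],"tz":[0.04,0.08,0.12,0.16,0.2],"drx":[0,0,0,0,0],"dry":[0,0,0,0,0],"drz":[0,0,0,0,0]}'>/dev/null
python3 jog.py '{"jaw":[0.03,0.03,0.03,0.03],"tx":[0,0,0,0],"ty":[0,0,0,0],"tz":[0.01,0.015,0.018,0.018],"drx":[0,0,0,0],"dry":[0,0,0,0],"drz":[0,0,0,0]}'
```

```text
time: 22.25
tool_pos: [0.4715, -0.3475, 0.0584]
tool_rot: [0.002, 0.69, 0.724, 0.0]
wrist_force: [0.2, 0.2, -0.0]
width: 0.0433
gripper_force: 63.1
```

```bash
python3 jog.py '{"jaw":[0.03,0.03,0.03,0.03],"tx":[0,0,0,0],"ty":[0,0,0,0],"tz":[0.004,0.007,0.010,0.010],"drx":[0,0,0,0],"dry":[0,0,0,0],"drz":[0,0,0,0]}'|grep -E 'pos|force'
python3 jog.py '{"jaw":[0.03,0.03,0.03],"tx":[0,0,0],"ty":[0,0,0],"tz":[0.002,0.003,0.003],"drx":[0,0,0],"dry":[0,0,0],"drz":[0,0,0]}'|grep -E 'pos|force'
```

```text
tool_pos: [0.4707, -0.347, 0.0474]
wrist_force: [-0.2, 0.8, 6.0]
gripper_force: 63.6
tool_pos: [0.471, -0.3474, 0.0473]
wrist_force: [-10.0, 8.7, 28.7]
gripper_force: 65.8
```

```bash
python3 jog.py '{"jaw":[0.03,0.085,0.085,0.085,0.085],"tx":[0,0,0,0,0],"ty":[0,0,0,0,0],"tz":[-0.003,-0.003,-0.003,-0.003,-0.003],"drx":[0,0,0,0,0],"dry":[0,0,0,0,0],"drz":[0,0,0,0,0]}' 50
python3 jog.py '{"jaw":[0.085,0.085,0.085,0.085,0.085],"tx":[0,0,0,0,0],"ty":[0,0,0,0,0],"tz":[-0.04,-0.09,-0.14,-0.19,-0.24],"drx":[0,0,0,0,0],"dry":[0,0,0,0,0],"drz":[0,0,0,0,0]}'>/dev/null
python3 - <<'E'
from h import *
a=snap('side','s7');snap('top','t7')
A=cv2.resize(cv2.imread('pics/s7.png')[150:250,230:330],None,fx=4,fy=4,interpolation=cv2.INTER_CUBIC)
B=cv2.resize(cv2.imread('pics/t7.png')[225:325,120:300],None,fx=4,fy=4,interpolation=cv2.INTER_CUBIC)
C=np.zeros((600,800,3),np.uint8); C[:400,:400]=A
C[:200,400:800]=cv2.resize(cv2.imread('pics/s7.png')[330:480,240:440],None,fx=2,fy=2)[:200,:400]
cv2.imwrite('pics/p7.png',C); cv2.imwrite('pics/p7b.png',B)
print(blobs('t7','blue'))
go(.474,.23,.3,.048)
E
```

```text
time: 23.45
tool_pos: [0.4699, -0.3463, 0.0458]
tool_rot: [-0.0, 0.69, 0.724, -0.0]
wrist_force: [0.4, -0.9, 0.5]
width: 0.0847
gripper_force: 0.0
[([260.5, 110.1], 434), ([80.2, 112.2], 447), ([152.0, 170.9], 387), ([182.5, 270.6], 85), ([218.7, 270.9], 86), ([139.7, 273.6], 82), ([151.6, 276.6], 17)]
shift [ 0.578   0.0291 -0.0095] rot [0.01 0.01 0.  ] t 24.1
```

View pics/p7.png

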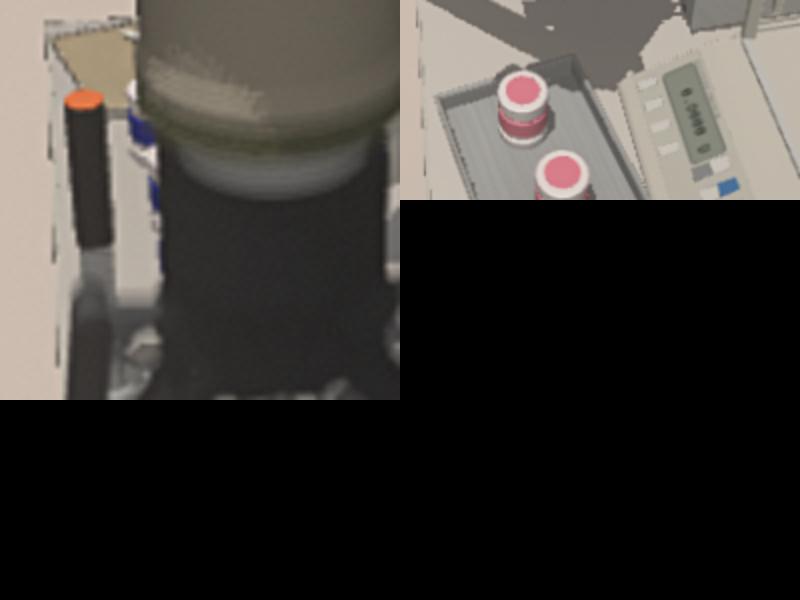

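View pics/p7b.png

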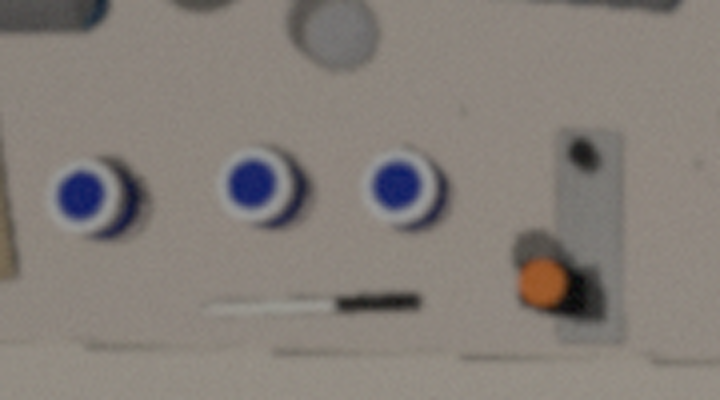

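Both pink ones stand upright in the tray (p7, upper right), the fresh blue tops are at crop (399,185), (253,184) and (81,194), and the tool stands upright.

```bash
python3 jog.py '{"jaw":[0.085,0.085,0.085,0.085,0.085],"tx":[0.05,0.1,0.15,0.2,0.25],"ty":[0,0,0,0,0.015],"tz":[0,0,0,0,0],"drx":[0,0,0,0,0],"dry":[0,0,0,0,0],"drz":[0,0,0,0,0]}' >/dev/null
python3 - <<'E'
from h import *
for t,s in(((219,271),(276.9,203.5)),((182.8,270.8),(274.2,187.7)),((139.9,273.5),(268.5,171.2))):
    print(atz('top0',t,.062).round(4),atz('side0',s,.062).round(4),tri(('top0',t),('side0',s))[0].round(4))
go(.474,.233,.3,.048)
E
```

```text
[0.4729 0.2353 0.062 ] [0.4756 0.2408 0.062 ] [0.4739 0.2345 0.0657]
[0.4713 0.3228 0.062 ] [0.4746 0.329  0.062 ] [0.4725 0.3217 0.066 ]
[0.4621 0.4273 0.062 ] [0.4644 0.4334 0.062 ] [0.4629 0.4258 0.0659]
shift [ 0.329   0.0179 -0.014 ] rot [ 0.     0.    -0.001] t 24.6
```

```bash
python3 jog.py '{"jaw":[0.085,0.085,0.085,0.085,0.085],"tx":[0.05,0.1,0.15,0.2,0.25],"ty":[0,0,0,0,0.01],"tz":[0,0,0,0,0],"drx":[0,0,0,0,0],"dry":[0,0,0,0,0],"drz":[-0.15,-0.3,-0.45,-0.6,-0.75]}' 20 >/dev/null
python3 -c "from h import *;go(.4737,.236,.29,1.619)"
```

```text
shift [ 0.0546  0.0626 -0.0037] rot [ 0.     0.    -0.815] t 25.1
```

```bash
python3 jog.py '{"jaw":[0.085,0.085,0.085,0.085,0.085],"tx":[0.01,0.03,0.05,0.055,0.055],"ty":[0.02,0.04,0.06,0.063,0.063],"tz":[0,0,0,0,0],"drx":[0,0,0,0,0],"dry":[0,0,0,0,0],"drz":[-0.15,-0.3,-0.45,-0.6,-0.75]}' 20 >/dev/null
python3 jog.py '{"jaw":[0.085,0.085,0.085,0.085],"tx":[0,0,0,0],"ty":[0,0,0,0],"tz":[0.05,0.1,0.15,0.15],"drx":[0,0,0,0],"dry":[0,0,0,0],"drz":[-0.065,-0.065,-0.065,-0.065]}' >/dev/null
python3 -c "from h import *;go(.4737,.236,.043,1.619)"
```

```text
shift [-0.0057  0.0038  0.0847] rot [-0.005 -0.014 -0.006] t 25.9
```

```bash
python3 jog.py '{"jaw":[0.085,0.085,0.085,0.085,0.085],"tx":[-0.003,-0.004,-0.004,-0.004,-0.004],"ty":[0.002,0.003,0.003,0.003,0.003],"tz":[0.03,0.06,0.08,0.084,0.084],"drx":[0,0,0,0,0],"dry":[0,0,0,0,0],"drz":[0,0,0,0,0]}' 20
python3 jog.py '{"jaw":[0.03,0.03,0.03,0.03,0.03],"tx":[0,0,0,0,0],"ty":[0,0,0,0,0],"tz":[0,0,0,0,0],"drx":[0,0,0,0,0],"dry":[0,0,0,0,0],"drz":[0,0,0,0,0]}'
python3 -c "from h import *;go(.4737,.236,.044,1.619)"
python3 jog.py '{"jaw":[0.085,0.085,0.085,0.085,0.085],"tx":[0,0,0,0,0],"ty":[0,0,0,0,0],"tz":[0,0,0,0,-0.04],"drx":[0,0,0,0,0],"dry":[0,0,0,0,0],"drz":[0,0,0,0,0]}'|grep pos
```

```text
time: 26.45
tool_pos: [0.4797, 0.238, 0.0538]
tool_rot: [0.0, -0.021, 1.0, 0.0]
wrist_force: [-0.2, 0.0, 0.3]
width: 0.085
gripper_force: 0.0
time: 26.95
tool_pos: [0.4802, 0.238, 0.054]
tool_rot: [0.001, -0.021, 1.0, 0.0]
wrist_force: [0.6, -0.8, 4.4]
width: 0.0443
gripper_force: 19.8
shift [ 0.0066 -0.0018  0.01  ] rot [ 0.001  0.003 -0.006] t 26.9
tool_pos: [0.4743, 0.2359, 0.0866]
```

```bash
python3 jog.py '{"jaw":[0.085,0.085,0.085,0.085,0.085],"tx":[0,0,0,0,0],"ty":[0,0,0,0,0],"tz":[0,0,0,0,0],"drx":[0,0,0,0,0],"dry":[0,0,0,0,0],"drz":[0.15,0.3,0.45,0.6,0.75]}' >/dev/null
python3 jog.py '{"jaw":[0.085,0.085,0.085,0.085,0.085],"tx":[0,0,0,0,0],"ty":[0,0,0,0,0],"tz":[0,0,0,0,0],"drx":[0,0,0,0,0],"dry":[0,0,0,0,0],"drz":[0.15,0.3,0.45,0.6,0.75]}' >/dev/null
python3 jog.py '{"jaw":[0.085,0.085,0.085,0.085],"tx":[0,0,0,0],"ty":[0,0,0,0],"tz":[0,0,0,0],"drx":[0,0,0,0],"dry":[0,0,0,0],"drz":[0.07,0.07,0.07,0.07]}'
python3 -c "from h import *;go(.4737,.238,.044,.048)"
```

```text
time: 28.85
tool_pos: [0.4789, 0.2377, 0.0922]
tool_rot: [-0.0, 0.691, 0.723, -0.0]
wrist_force: [0.2, 0.3, -0.3]
width: 0.085
gripper_force: 0.0
shift [ 0.0005 -0.0051  0.0482] rot [-0.     0.    -0.003] t 28.9
```

```bash
python3 jog.py '{"jaw":[0.085,0.085,0.085,0.085,0.085],"tx":[0.0005,0.0005,0.0005,0.0005,0.0005],"ty":[-0.005,-0.005,-0.005,-0.005,-0.005],"tz":[0.02,0.04,0.048,0.048,0.048],"drx":[0,0,0,0,0],"dry":[0,0,0,0,0],"drz":[0,0,0,0,0]}' 20 | grep pos
python3 jog.py '{"jaw":[0.03,0.03,0.03,0.03,0.03],"tx":[0,0,0,0,0],"ty":[0,0,0,0,0],"tz":[0,0,0,0,0],"drx":[0,0,0,0,0],"dry":[0,0,0,0,0],"drz":[0,0,0,0,0]}' 30
python3 jog.py '{"jaw":[0.03,0.03,0.03,0.03,0.03],"tx":[0,0,0,0,0],"ty":[0,0,0,0,0],"tz":[-0.04,-0.09,-0.14,-0.19,-0.23],"drx":[0,0,0,0,0],"dry":[0,0,0,0,0],"drz":[0,0,0,0,0]}' | grep -E 'pos|wid'
python3 -c "from h import *;go(.5483,-.042,.275,.048)
print(atz('top0',(219,271),.062))"
```

```text
tool_pos: [0.4743, 0.2381, 0.0449]
time: 29.85
tool_pos: [0.4746, 0.2383, 0.0454]
tool_rot: [0.0, 0.692, 0.722, 0.001]
wrist_force: [-1.2, 0.0, 5.3]
width: 0.0444
gripper_force: 30.9
tool_pos: [0.4742, 0.2381, 0.278]
width: 0.0442
shift [-0.2831  0.0619  0.0029] rot [ 0.003 -0.001 -0.005] t 30.4
[0.47289943 0.23531732 0.062     ]
```

```bash
python3 - <<'E'
from h import *
T=lambda u,v:(230+u/2.66,180+v/2.66)
S=lambda u,v:(220+u/3,150+v/3)
B=blobs('top0','pink');C=blobs('side0','pink')
for i in(0,1):
    a=[atz('top0',B[i][0],.153),atz('side0',C[i][0],.153)];print(np.round(a,4),np.mean(a,0).round(4))
for t,s in(((361,146),(316,304)),((438,144),(337,362)),((284,148),(298,250))):
    z=.155 if t[0]<300 else .153
    a=[atz('top0',T(*t),z),atz('side0',S(*s),z)];print('eye',np.round(a,4),np.mean(a,0).round(4))
E
python3 jog.py '{"jaw":[0.03,0.03,0.03,0.03,0.03],"tx":[-0.045,-0.09,-0.135,-0.18,-0.225],"ty":[0.01,0.02,0.03,0.04,0.05],"tz":[0,0,0,0,0],"drx":[0,0,0,0,0],"dry":[0,0,0,0,0],"drz":[0,0,0,0,0]}' >/dev/null
python3 jog.py '{"jaw":[0.03,0.03,0.03,0.03,0.03],"tx":[-0.045,-0.058,-0.058,-0.058,-0.058],"ty":[0.01,0.012,0.012,0.012,0.012],"tz":[0,0,0,0,0],"drx":[0,0,0,0,0],"dry":[0,0,0,0,0],"drz":[0,0,0,0,0]}'
python3 -c "from h import *;go(.5483,-.042,.22,.048)"
```

```text
[[ 0.5509 -0.1052  0.153 ]
 [ 0.5528 -0.1021  0.153 ]] [ 0.5518 -0.1036  0.153 ]
[[ 0.5545 -0.1691  0.153 ]
 [ 0.5566 -0.1664  0.153 ]] [ 0.5555 -0.1678  0.153 ]
eye [[ 0.5498 -0.1057  0.153 ]
 [ 0.5535 -0.1047  0.153 ]] [ 0.5516 -0.1052  0.153 ]
eye [[ 0.5528 -0.1699  0.153 ]
 [ 0.5572 -0.1682  0.153 ]] [ 0.555  -0.1691  0.153 ]
eye [[ 0.5464 -0.0416  0.155 ]
 [ 0.5504 -0.042   0.155 ]] [ 0.5484 -0.0418  0.155 ]
time: 31.35
tool_pos: [0.5479, -0.0407, 0.2743]
tool_rot: [-0.0, 0.691, 0.723, 0.0]
wrist_force: [-0.7, 0.6, 0.1]
width: 0.0445
gripper_force: 31.1
shift [-0.0014  0.0004  0.0543] rot [ 0.    -0.001 -0.004] t 31.4
```

```bash
python3 jog.py '{"jaw":[0.03,0.03,0.03,0.03],"tx":[0.0007,0.0007,0.0007,0.0007],"ty":[0.0005,0.0005,0.0005,0.0005],"tz":[0.03,0.055,0.066,0.066],"drx":[0,0,0,0],"dry":[0,0,0,0],"drz":[0,0,0,0]}' |grep -E 'pos|force'
python3 jog.py '{"jaw":[0.03,0.03,0.03,0.03,0.03],"tx":[0,0,0,0,0],"ty":[0,0,0,0,0],"tz":[0.004,0.008,0.012,0.014,0.014],"drx":[0,0,0,0,0],"dry":[0,0,0,0,0],"drz":[0,0,0,0,0]}'
```

```text
tool_pos: [0.5472, -0.0401, 0.2064]
wrist_force: [0.1, 0.9, 0.4]
gripper_force: 31.1
time: 32.25
tool_pos: [0.5487, -0.0413, 0.1943]
tool_rot: [0.0, 0.692, 0.722, 0.0]
wrist_force: [0.6, 1.6, -0.8]
width: 0.0445
gripper_force: 31.1
```

It entered without force. Pushing on down.

```bash
python3 jog.py '{"jaw":[0.03,0.03,0.03,0.03,0.03],"tx":[0,0,0,0,0],"ty":[0,0,0,0,0],"tz":[0.008,0.016,0.024,0.03,0.033],"drx":[0,0,0,0,0],"dry":[0,0,0,0,0],"drz":[0,0,0,0,0]}'
python3 jog.py '{"jaw":[0.03,0.03],"tx":[0,0],"ty":[0,0],"tz":[0.001,0.001],"drx":[0,0],"dry":[0,0],"drz":[0,0]}'|grep -E 'pos|force|wid'
```

```text
time: 32.75
tool_pos: [0.5487, -0.041, 0.1611]
tool_rot: [-0.0, 0.692, 0.722, 0.0]
wrist_force: [0.7, 3.2, 7.6]
width: 0.0448
gripper_force: 31.9
tool_pos: [0.5488, -0.041, 0.1605]
wrist_force: [1.9, 4.0, 5.4]
width: 0.0442
gripper_force: 31.6
```

```bash
python3 jog.py '{"jaw":[0.085,0.085,0.085,0.085,0.0],"tx":[0,0,0,0,0],"ty":[0,0,0,0,0],"tz":[-0.001,-0.001,-0.001,-0.02,-0.05],"drx":[0,0,0,0,0],"dry":[0,0,0,0,0],"drz":[0,0,0,0,0]}' |grep pos
python3 jog.py '{"jaw":[0,0,0,0,0],"tx":[0,0,0,0,0],"ty":[0,0,0,0,0],"tz":[0,0,0,0,0],"drx":[0,0,0,0,0],"dry":[0,0,0,0,0],"drz":[0,0,0,0,0]}'
python3 -c "from h import *;go(.5485,-.040,.153,.048)"
```

```text
tool_pos: [0.5465, -0.0413, 0.2078]
time: 33.95
tool_pos: [0.5479, -0.0413, 0.2092]
tool_rot: [-0.001, 0.692, 0.722, -0.001]
wrist_force: [0.1, 0.4, 0.0]
width: 0.0001
gripper_force: 0.0
shift [0.0013 0.0008 0.0562] rot [-0.002 -0.    -0.005] t 34.0
```

```bash
python3 jog.py '{"jaw":[0,0,0,0,0],"tx":[0.001,0.001,0.001,0.001,0.001],"ty":[0.0005,0.0005,0.0005,0.0005,0.0005],"tz":[0.015,0.024,0.032,0.038,0.044],"drx":[0,0,0,0,0],"dry":[0,0,0,0,0],"drz":[0,0,0,0,0]}' |grep -E 'pos|force'
python3 jog.py '{"jaw":[0,0,0,0],"tx":[0,0,0,0],"ty":[0,0,0,0],"tz":[0.004,0.008,0.011,0.011],"drx":[0,0,0,0],"dry":[0,0,0,0],"drz":[0,0,0,0]}' |grep -E 'pos|force'
python3 jog.py '{"jaw":[0,0,0],"tx":[0,0,0],"ty":[0,0,0],"tz":[0.001,0.002,0.002],"drx":[0,0,0],"dry":[0,0,0],"drz":[0,0,0]}' |grep -E 'pos|force'
```

```text
tool_pos: [0.5491, -0.0403, 0.1662]
wrist_force: [-1.7, 0.7, 4.6]
gripper_force: 2.2
tool_pos: [0.5484, -0.0404, 0.1542]
wrist_force: [-0.0, 0.8, -0.7]
gripper_force: 0.0
tool_pos: [0.5489, -0.0404, 0.1532]
wrist_force: [-0.5, 0.5, -0.4]
gripper_force: 0.0
```

```bash
python3 jog.py '{"jaw":[0,0,0],"tx":[0,0,0],"ty":[0,0,0],"tz":[0.002,0.003,0.003],"drx":[0,0,0],"dry":[0,0,0],"drz":[0,0,0]}' |grep -E 'pos|force'
python3 jog.py '{"jaw":[0,0.085,0.085,0.085,0.085],"tx":[0,0,0,0,0],"ty":[0,0,0,0,0],"tz":[-0.04,-0.08,-0.12,-0.12,-0.12],"drx":[0,0,0,0,0],"dry":[0,0,0,0,0],"drz":[0,0,0,0,0]}'|grep -E 'pos|time'
python3 - <<'E'
from h import *
snap('side','s8');snap('top','t8');print(blobs('s8','blue'),blobs('t8','blue'));print(blobs('side0','blue'))
go(.473,.3258,.275,1.619)
E
```

```text
tool_pos: [0.5506, -0.0403, 0.153]
wrist_force: [-0.5, 1.7, 13.0]
gripper_force: 6.0
time: 35.95
tool_pos: [0.5498, -0.0405, 0.2719]
[([369.4, 102.6], 178), ([341.2, 151.3], 65), ([409.7, 156.8], 196), ([268.5, 171.2], 23), ([266.9, 182.1], 30), ([274.2, 187.7], 28), ([272.7, 199.7], 42), ([319.0, 233.0], 69)] [([260.6, 110.2], 438), ([80.3, 112.2], 449), ([152.0, 170.9], 383), ([637.3, 231.6], 48), ([182.5, 270.5], 86), ([139.7, 273.6], 84)]
[([369.4, 102.4], 172), ([345.6, 152.9], 189), ([409.7, 156.8], 196), ([268.5, 171.2], 23), ([274.2, 187.7], 28), ([272.2, 198.4], 16), ([276.9, 203.5], 31), ([273.4, 216.7], 16)]
shift [ 0.369  -0.0596 -0.0058] rot [-1.000e-03 -2.000e-03 -1.576e+00] t 36.0
```

Socket 0 is solid at 0.153. Now the second fresh cartridge.

```bash
python3 jog.py '{"jaw":[0.085,0.085,0.085,0.085,0.085],"tx":[0.045,0.09,0.135,0.18,0.225],"ty":[-0.005,-0.012,-0.02,-0.03,-0.04],"tz":[0,0,0,0,0],"drx":[0,0,0,0,0],"dry":[0,0,0,0,0],"drz":[0,0,0,0,0]}' >/dev/null
python3 jog.py '{"jaw":[0.085,0.085,0.085,0.085,0.085],"tx":[0.045,0.09,0.135,0.144,0.144],"ty":[-0.006,-0.012,-0.018,-0.02,-0.02],"tz":[0,0,0,0,0],"drx":[0,0,0,0,0],"dry":[0,0,0,0,0],"drz":[0,0,0,0,0]}' >/dev/null
python3 jog.py '{"jaw":[0.085,0.085,0.085,0.085,0.085],"tx":[0,0,0,0,0],"ty":[0,0,0,0,0],"tz":[0.05,0.1,0.15,0.15,0.15],"drx":[0,0,0,0,0],"dry":[0,0,0,0,0],"drz":[0,0,0,0,0]}' >/dev/null
python3 - <<'E'
from h import *
snap('top','t9');snap('side','s9');print(blobs('t9','blue',8),blobs('s9','blue',8),proj('s8',[.5485,-.04,.153]))
go(.473,.3259,.044,.048)
E
```

```text
[([260.6, 110.2], 441), ([80.3, 112.2], 453), ([152.0, 170.8], 381), ([637.3, 231.7], 50), ([336.7, 235.0], 104), ([182.6, 270.6], 85)] [([369.4, 102.4], 173), ([345.5, 152.9], 194), ([409.7, 156.8], 196), ([268.1, 170.5], 10), ([270.3, 181.9], 21), ([273.5, 187.8], 21), ([318.9, 233.0], 68)] [[318.34351579 233.61385965]]
shift [-0.0002 -0.0026  0.0798] rot [ 0.004 -0.002 -0.006] t 37.6
```

Socket 0's cartridge appears where it was predicted. Gripping the second fresh one.

```bash
python3 jog.py '{"jaw":[0.085,0.085,0.085,0.085,0.085],"tx":[0,0,0,0,0],"ty":[-0.002,-0.002,-0.002,-0.002,-0.002],"tz":[0.03,0.06,0.078,0.078,0.078],"drx":[0,0,0,0,0],"dry":[0,0,0,0,0],"drz":[0,0,0,0,0]}' 30 | grep pos
python3 jog.py '{"jaw":[0.03,0.03,0.03,0.03,0.03],"tx":[0,0,0,0,0],"ty":[0,0,0,0,0],"tz":[0,0,0,0,0],"drx":[0,0,0,0,0],"dry":[0,0,0,0,0],"drz":[0,0,0,0,0]}' 30
python3 jog.py '{"jaw":[0.03,0.03,0.03,0.03,0.03],"tx":[0,0,0,0,0],"ty":[0,0,0,0,0],"tz":[-0.04,-0.09,-0.14,-0.19,-0.23],"drx":[0,0,0,0,0],"dry":[0,0,0,0,0],"drz":[0,0,0,0,0]}' | grep -E 'pos|wid'
python3 -c "from h import *;go(.552,-.104,.275,.048)"
```

```text
tool_pos: [0.473, 0.3265, 0.0452]
time: 38.65
tool_pos: [0.4722, 0.3263, 0.044]
tool_rot: [0.0, 0.692, 0.722, 0.001]
wrist_force: [-0.9, -0.1, 6.5]
width: 0.0445
gripper_force: 29.8
tool_pos: [0.4715, 0.3259, 0.2764]
width: 0.0446
shift [-0.433   0.0619  0.0009] rot [ 0.003 -0.002 -0.005] t 39.1
```

```bash
python3 jog.py '{"jaw":[0.03,0.03,0.03,0.03,0.03],"tx":[-0.045,-0.09,-0.135,-0.18,-0.225],"ty":[0.01,0.02,0.03,0.04,0.05],"tz":[0,0,0,0,0],"drx":[0,0,0,0,0],"dry":[0,0,0,0,0],"drz":[0,0,0,0,0]}' >/dev/null
python3 jog.py '{"jaw":[0.03,0.03,0.03,0.03,0.03],"tx":[-0.045,-0.09,-0.135,-0.18,-0.208],"ty":[0.005,0.01,0.01,0.012,0.012],"tz":[0,0,0,0,0],"drx":[0,0,0,0,0],"dry":[0,0,0,0,0],"drz":[0,0,0,0,0]}' >/dev/null
python3 jog.py '{"jaw":[0.03,0.03,0.03],"tx":[0,0,0],"ty":[0,0,0],"tz":[0,0,0],"drx":[0,0,0],"dry":[0,0,0],"drz":[0,0,0]}' >/dev/null
python3 -c "from h import *;go(.552,-.104,.205,.048)"
```

```text
shift [-0.0006  0.0003  0.0675] rot [ 0.    -0.    -0.004] t 40.5
```

```bash
python3 jog.py '{"jaw":[0.03,0.03,0.03,0.03],"tx":[-0.0005,-0.0005,-0.0005,-0.0005],"ty":[0,0,0,0],"tz":[0.03,0.055,0.067,0.067],"drx":[0,0,0,0],"dry":[0,0,0,0],"drz":[0,0,0,0]}' |grep -E 'pos|force'
python3 jog.py '{"jaw":[0.03,0.03,0.03,0.03,0.03],"tx":[0,0,0,0,0],"ty":[0,0,0,0,0],"tz":[0.004,0.008,0.012,0.014,0.014],"drx":[0,0,0,0,0],"dry":[0,0,0,0,0],"drz":[0,0,0,0,0]}'
```

```text
tool_pos: [0.5505, -0.1033, 0.2032]
wrist_force: [0.4, -0.0, -0.3]
gripper_force: 31.2
time: 41.35
tool_pos: [0.5519, -0.1047, 0.1914]
tool_rot: [0.0, 0.692, 0.722, 0.0]
wrist_force: [0.9, 0.6, -0.8]
width: 0.0448
gripper_force: 31.2
```

In. Push down to about 0.161, release, then press with closed fingers.

```bash
python3 jog.py '{"jaw":[0.03,0.03,0.03,0.03,0.03],"tx":[0,0,0,0,0],"ty":[0,0,0,0,0],"tz":[0.008,0.016,0.024,0.03,0.031],"drx":[0,0,0,0,0],"dry":[0,0,0,0,0],"drz":[0,0,0,0,0]}'|grep -E 'pos|force'
python3 jog.py '{"jaw":[0.085,0.085,0.085,0.085,0.0],"tx":[0,0,0,0,0],"ty":[0,0,0,0,0],"tz":[-0.001,-0.001,-0.001,-0.02,-0.05],"drx":[0,0,0,0,0],"dry":[0,0,0,0,0],"drz":[0,0,0,0,0]}' |grep pos
python3 jog.py '{"jaw":[0,0,0,0,0],"tx":[0,0,0,0,0],"ty":[0,0,0,0,0],"tz":[0,0,0,0,0],"drx":[0,0,0,0,0],"dry":[0,0,0,0,0],"drz":[0,0,0,0,0]}'
python3 -c "from h import *;go(.552,-.104,.153,.048)"
```

```text
tool_pos: [0.5515, -0.1043, 0.1592]
wrist_force: [2.6, 4.4, 2.3]
gripper_force: 31.4
tool_pos: [0.5499, -0.1047, 0.2082]
time: 42.85
tool_pos: [0.5511, -0.1047, 0.2092]
tool_rot: [-0.001, 0.692, 0.722, -0.0]
wrist_force: [0.3, 0.4, -0.3]
width: 0.0002
gripper_force: 0.0
shift [0.0006 0.001  0.0562] rot [-0.002 -0.001 -0.005] t 42.9
```

```bash
python3 jog.py '{"jaw":[0,0,0,0,0],"tx":[0.001,0.001,0.001,0.001,0.001],"ty":[0.0005,0.0005,0.0005,0.0005,0.0005],"tz":[0.015,0.024,0.032,0.038,0.044],"drx":[0,0,0,0,0],"dry":[0,0,0,0,0],"drz":[0,0,0,0,0]}' |grep -E 'pos|force'
python3 jog.py '{"jaw":[0,0,0,0],"tx":[0,0,0,0],"ty":[0,0,0,0],"tz":[0.004,0.008,0.011,0.011],"drx":[0,0,0,0],"dry":[0,0,0,0],"drz":[0,0,0,0]}' |grep -E 'pos|force'
python3 jog.py '{"jaw":[0,0,0,0],"tx":[0,0,0,0],"ty":[0,0,0,0],"tz":[0.002,0.004,0.005,0.005],"drx":[0,0,0,0],"dry":[0,0,0,0],"drz":[0,0,0,0]}' |grep -E 'pos|force'
python3 jog.py '{"jaw":[0,0.085,0.085,0.085,0.085],"tx":[0,0,0,0,0],"ty":[0,0,0,0,0],"tz":[-0.04,-0.08,-0.12,-0.12,-0.12],"drx":[0,0,0,0,0],"dry":[0,0,0,0,0],"drz":[0,0,0,0,0]}'|grep -E 'pos|time'
python3 - <<'E'
from h import *
snap('side','s10');snap('top','t10');print(blobs('s10','blue',8));b=blobs('t10','blue',8);print(b,proj('s10',[[.552,-.104,.153]]))
go(.4633,.4302,.275,.048)
E
```

```text
tool_pos: [0.5526, -0.1039, 0.1663]
wrist_force: [0.0, -0.0, 4.3]
gripper_force: 2.2
tool_pos: [0.5514, -0.1036, 0.1541]
wrist_force: [-0.4, -0.7, 0.3]
gripper_force: 0.0
tool_pos: [0.5538, -0.1037, 0.153]
wrist_force: [-1.7, 2.0, 13.5]
gripper_force: 6.6
time: 44.65
tool_pos: [0.5529, -0.104, 0.2717]
[([369.5, 102.6], 179), ([409.7, 156.8], 196), ([349.9, 158.1], 14), ([268.5, 171.2], 23), ([266.9, 182.5], 28), ([319.5, 232.9], 48), ([325.7, 250.6], 82)]
[([260.5, 110.2], 437), ([80.4, 112.4], 458), ([152.0, 170.9], 383), ([637.3, 231.7], 50), ([364.3, 234.0], 65), ([339.5, 235.6], 41), ([139.8, 273.5], 83), ([151.4, 277.9], 12)] [[324.58063101 251.18695383]]
shift [ 0.5371 -0.0653 -0.0057] rot [-0.002 -0.001 -0.005] t 44.8
```

```bash
python3 jog.py '{"jaw":[0.085,0.085,0.085,0.085,0.085],"tx":[0.045,0.09,0.135,0.18,0.225],"ty":[-0.005,-0.012,-0.02,-0.03,-0.04],"tz":[0,0,0,0,0],"drx":[0,0,0,0,0],"dry":[0,0,0,0,0],"drz":[0,0,0,0,0]}' >/dev/null
python3 jog.py '{"jaw":[0.085,0.085,0.085,0.085,0.085],"tx":[0.045,0.09,0.135,0.18,0.225],"ty":[-0.005,-0.01,-0.015,-0.02,-0.025],"tz":[0,0,0,0,0],"drx":[0,0,0,0,0],"dry":[0,0,0,0,0],"drz":[0,0,0,0,0]}' >/dev/null
python3 jog.py '{"jaw":[0.085,0.085,0.085,0.085,0.085],"tx":[0.045,0.087,0.087,0.087,0.087],"ty":[0,0,0,0,0],"tz":[0,0.04,0.09,0.14,0.14],"drx":[0,0,0,0,0],"dry":[0,0,0,0,0],"drz":[0,0,0,0,0]}' >/dev/null
python3 jog.py '{"jaw":[0.085,0.085,0.085],"tx":[0,0,0],"ty":[0,0,0],"tz":[0,0,0],"drx":[0,0,0],"dry":[0,0,0],"drz":[0,0,0]}' >/dev/null
python3 - <<'E'
from h import *
snap('top','t11');snap('side','s11');print(blobs('t11','blue',8),blobs('s11','blue',8))
go(.4633,.4302,.044,.048)
E
```

```text
[([260.5, 110.1], 435), ([80.2, 112.3], 451), ([152.0, 170.8], 379), ([637.3, 231.6], 49), ([365.9, 233.8], 100), ([336.7, 235.0], 103), ([139.6, 273.5], 86), ([150.6, 279.5], 10)] [([369.4, 102.4], 173), ([345.6, 152.9], 192), ([409.7, 156.8], 196), ([268.6, 171.1], 24), ([267.0, 182.5], 35), ([319.2, 233.1], 69), ([325.7, 250.7], 80)]
shift [-0.0008 -0.0028  0.0895] rot [ 0.004 -0.003 -0.005] t 46.6
```

```bash
python3 jog.py '{"jaw":[0.085,0.085,0.085,0.085,0.085],"tx":[-0.0005,-0.0005,-0.0005,-0.0005,-0.0005],"ty":[-0.003,-0.003,-0.003,-0.003,-0.003],"tz":[0.03,0.06,0.088,0.088,0.088],"drx":[0,0,0,0,0],"dry":[0,0,0,0,0],"drz":[0,0,0,0,0]}' 30 | grep pos
python3 jog.py '{"jaw":[0.03,0.03,0.03,0.03,0.03],"tx":[0,0,0,0,0],"ty":[0,0,0,0,0],"tz":[0,0,0,0,0],"drx":[0,0,0,0,0],"dry":[0,0,0,0,0],"drz":[0,0,0,0,0]}' 30
python3 jog.py '{"jaw":[0.03,0.03,0.03,0.03,0.03],"tx":[0,0,0,0,0],"ty":[0,0,0,0,0],"tz":[-0.04,-0.09,-0.14,-0.19,-0.23],"drx":[0,0,0,0,0],"dry":[0,0,0,0,0],"drz":[0,0,0,0,0]}' | grep -E 'pos|wid'
python3 jog.py '{"jaw":[0.03,0.03,0.03,0.03,0.03],"tx":[-0.045,-0.09,-0.135,-0.18,-0.225],"ty":[0.01,0.02,0.03,0.04,0.05],"tz":[0,0,0,0,0],"drx":[0,0,0,0,0],"dry":[0,0,0,0,0],"drz":[0,0,0,0,0]}' | grep -E 'pos|wid'
python3 -c "from h import *;go(.5555,-.168,.275,.048)"
```

```text
tool_pos: [0.4615, 0.4295, 0.0434]
time: 47.65
tool_pos: [0.4623, 0.4303, 0.0445]
tool_rot: [0.0, 0.692, 0.722, 0.002]
wrist_force: [0.4, -0.4, 6.0]
width: 0.0442
gripper_force: 29.9
tool_pos: [0.4616, 0.4297, 0.277]
width: 0.0445
tool_pos: [0.521, 0.205, 0.2732]
width: 0.0445
shift [-0.3742  0.0183 -0.0019] rot [ 0.001 -0.    -0.005] t 48.6
```

```bash
python3 jog.py '{"jaw":[0.03,0.03,0.03,0.03,0.03],"tx":[-0.045,-0.09,-0.135,-0.18,-0.225],"ty":[0.002,0.005,0.008,0.01,0.012],"tz":[0,0,0,0,0],"drx":[0,0,0,0,0],"dry":[0,0,0,0,0],"drz":[0,0,0,0,0]}' >/dev/null
python3 jog.py '{"jaw":[0.03,0.03,0.03,0.03,0.03],"tx":[-0.045,-0.09,-0.13,-0.145,-0.145],"ty":[0.002,0.004,0.005,0.005,0.005],"tz":[0,0,0,0,0],"drx":[0,0,0,0,0],"dry":[0,0,0,0,0],"drz":[0,0,0,0,0]}' >/dev/null
python3 jog.py '{"jaw":[0.03,0.03,0.03],"tx":[0,0,0],"ty":[0,0,0],"tz":[0,0,0],"drx":[0,0,0],"dry":[0,0,0],"drz":[0,0,0]}' >/dev/null
python3 -c "from h import *;go(.5555,-.168,.205,.048)"
```

```text
shift [-0.0073  0.0013  0.0675] rot [ 0.    -0.    -0.003] t 50.0
```

```bash
python3 jog.py '{"jaw":[0.03,0.03,0.03,0.03],"tx":[-0.007,-0.007,-0.007,-0.007],"ty":[0.001,0.001,0.001,0.001],"tz":[0.02,0.045,0.067,0.067],"drx":[0,0,0,0],"dry":[0,0,0,0],"drz":[0,0,0,0]}' |grep -E 'pos|force'
python3 jog.py '{"jaw":[0.03,0.03,0.03,0.03,0.03],"tx":[0,0,0,0,0],"ty":[0,0,0,0,0],"tz":[0.004,0.008,0.012,0.014,0.014],"drx":[0,0,0,0,0],"dry":[0,0,0,0,0],"drz":[0,0,0,0,0]}'
```

```text
tool_pos: [0.553, -0.1674, 0.2014]
wrist_force: [0.3, 0.4, -0.4]
gripper_force: 31.1
time: 50.85
tool_pos: [0.5554, -0.169, 0.1916]
tool_rot: [0.0, 0.692, 0.722, 0.0]
wrist_force: [1.9, 1.0, -0.4]
width: 0.0444
gripper_force: 31.1
```

```bash
python3 jog.py '{"jaw":[0.03,0.03,0.03,0.03,0.03],"tx":[0,0,0,0,0],"ty":[0,0,0,0,0],"tz":[0.008,0.016,0.024,0.03,0.031],"drx":[0,0,0,0,0],"dry":[0,0,0,0,0],"drz":[0,0,0,0,0]}'|grep -E 'pos|force'
python3 jog.py '{"jaw":[0.085,0.085,0.085,0.085,0.0],"tx":[0,0,0,0,0],"ty":[0,0,0,0,0],"tz":[-0.001,-0.001,-0.001,-0.02,-0.05],"drx":[0,0,0,0,0],"dry":[0,0,0,0,0],"drz":[0,0,0,0,0]}' |grep pos
python3 jog.py '{"jaw":[0,0,0,0,0],"tx":[0,0,0,0,0],"ty":[0,0,0,0,0],"tz":[0,0,0,0,0],"drx":[0,0,0,0,0],"dry":[0,0,0,0,0],"drz":[0,0,0,0,0]}'
python3 -c "from h import *;go(.5555,-.168,.153,.048)"
```

```text
tool_pos: [0.555, -0.1685, 0.1592]
wrist_force: [2.9, 5.7, 2.4]
gripper_force: 31.3
tool_pos: [0.5531, -0.1689, 0.208]
time: 52.35
tool_pos: [0.5544, -0.169, 0.2091]
tool_rot: [-0.001, 0.692, 0.722, -0.0]
wrist_force: [0.1, 0.1, -0.0]
width: 0.0001
gripper_force: 0.0
shift [0.001  0.0012 0.0561] rot [-0.002 -0.001 -0.005] t 52.4
```

```bash
python3 jog.py '{"jaw":[0,0,0,0,0],"tx":[0.001,0.001,0.001,0.001,0.001],"ty":[0.0005,0.0005,0.0005,0.0005,0.0005],"tz":[0.015,0.024,0.032,0.038,0.044],"drx":[0,0,0,0,0],"dry":[0,0,0,0,0],"drz":[0,0,0,0,0]}' |grep -E 'pos|force'
python3 jog.py '{"jaw":[0,0,0,0],"tx":[0,0,0,0],"ty":[0,0,0,0],"tz":[0.004,0.008,0.011,0.011],"drx":[0,0,0,0],"dry":[0,0,0,0],"drz":[0,0,0,0]}' |grep -E 'pos|force'
python3 jog.py '{"jaw":[0,0,0,0],"tx":[0,0,0,0],"ty":[0,0,0,0],"tz":[0.002,0.004,0.005,0.005],"drx":[0,0,0,0],"dry":[0,0,0,0],"drz":[0,0,0,0]}' |grep -E 'pos|force'
python3 jog.py '{"jaw":[0,0,0,0],"tx":[0,0,0,0],"ty":[0,0,0,0],"tz":[-0.04,-0.08,-0.08,-0.08],"drx":[0,0,0,0],"dry":[0,0,0,0],"drz":[0,0,0,0]}'|grep -E 'pos|time'
python3 - <<'E'
from h import *
T=lambda u,v:(230+u/2.66,180+v/2.66)
S=lambda u,v:(220+u/3,150+v/3)
print(atz('top0',T(503,227),.141),atz('side0',S(249,447),.141))
go(.4876,-.2255,.2,.048)
E
```

```text
tool_pos: [0.556, -0.1682, 0.1664]
wrist_force: [0.0, 1.0, 5.8]
gripper_force: 2.7
tool_pos: [0.5547, -0.1681, 0.1542]
wrist_force: [0.2, -0.3, 0.4]
gripper_force: 0.0
tool_pos: [0.5569, -0.1683, 0.153]
wrist_force: [-2.2, 3.3, 13.2]
gripper_force: 6.6
time: 54.05
tool_pos: [0.5563, -0.1686, 0.2318]
[ 0.48581812 -0.22545465  0.141     ] [ 0.49047605 -0.22845316  0.141     ]
shift [-0.0538 -0.0712  0.0317] rot [ 0.003  0.001 -0.005] t 54.0
```

```bash
python3 jog.py '{"jaw":[0,0,0,0,0],"tx":[-0.03,-0.055,-0.055,-0.055,-0.055],"ty":[-0.04,-0.071,-0.071,-0.071,-0.071],"tz":[0,0,0.03,0.05,0.05],"drx":[0,0,0,0,0],"dry":[0,0,0,0,0],"drz":[0,0,0,0,0]}' >/dev/null
python3 jog.py '{"jaw":[0,0,0,0],"tx":[0,0,0,0],"ty":[0,0,0,0],"tz":[0.01,0.015,0.015,0.015],"drx":[0,0,0,0],"dry":[0,0,0,0],"drz":[0,0,0,0]}'
python3 - <<'E'
from h import *
snap('side','s12');snap('top','t12')
a=cv2.imread('pics/s12.png')[200:340,240:400];b=cv2.imread('pics/t12.png')[205:345,320:480]
cv2.imwrite('pics/p12.png',cv2.resize(np.hstack([a,b]),None,fx=2.5,fy=2.5,interpolation=cv2.INTER_CUBIC))
E
```

```text
time: 54.95
tool_pos: [0.4873, -0.2262, 0.1658]
tool_rot: [0.0, 0.692, 0.722, 0.0]
wrist_force: [-0.3, -0.5, 0.1]
width: -0.0002
gripper_force: 0.0
```

View pics/p12.png

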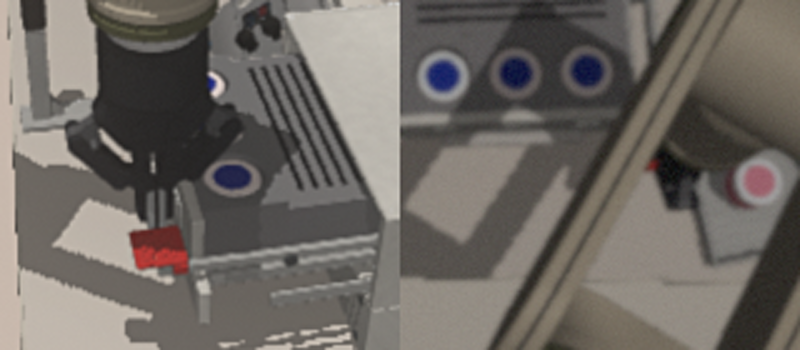

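All three sockets show blue, and the closed fingertips stand above the red paddle at (158,225). Pressing.

```bash
python3 jog.py '{"jaw":[0,0,0,0,0],"tx":[0,0,0,0,0],"ty":[0,0,0,0,0],"tz":[0.015,0.025,0.032,0.036,0.036],"drx":[0,0,0,0,0],"dry":[0,0,0,0,0],"drz":[0,0,0,0,0]}'
python3 jog.py '{"jaw":[0,0,0,0,0],"tx":[0,0,0,0,0],"ty":[0.004,0.008,0.012,0.016,0.02],"tz":[0,0,0,0,0],"drx":[0,0,0,0,0],"dry":[0,0,0,0,0],"drz":[0,0,0,0,0]}'
```

```text
time: 55.55
tool_pos: [0.4864, -0.2261, 0.1287]
tool_rot: [-0.001, 0.692, 0.722, -0.0]
wrist_force: [-2.9, -0.1, 3.8]
width: 0.0
gripper_force: 1.7
time: 56.05
tool_pos: [0.5073, -0.2252, 0.1294]
tool_rot: [0.0, 0.692, 0.722, 0.0]
wrist_force: [-2.3, 1.2, 3.3]
width: 0.0001
gripper_force: 1.7
```

```bash
python3 jog.py '{"jaw":[0,0,0,0,0],"tx":[0,0,0,0,0],"ty":[0.006,0.012,0.018,0.024,0.03],"tz":[0,0,0,0,0],"drx":[0,0,0,0,0],"dry":[0,0,0,0,0],"drz":[0,0,0,0,0]}'
python3 -c "
from h import *
snap('top','t13');print(blobs('t13','blue',8)[-4:])"
```

```text
time: 56.55
tool_pos: [0.5374, -0.2239, 0.1292]
tool_rot: [-0.0, 0.692, 0.722, 0.0]
wrist_force: [-2.5, 0.4, 3.5]
width: 0.0
gripper_force: 1.8
[([364.8, 213.8], 94), ([393.1, 212.8], 93), ([335.8, 214.9], 99), ([637.3, 231.9], 48)]
```

The drawer has moved about 45 mm. Letting the lever up and pushing on against the panel.

```bash
python3 jog.py '{"jaw":[0,0,0,0,0],"tx":[0,0,0,0,0],"ty":[-0.001,-0.001,0.005,0.012,0.02],"tz":[-0.01,-0.016,-0.016,-0.016,-0.016],"drx":[0,0,0,0,0],"dry":[0,0,0,0,0],"drz":[0,0,0,0,0]}'|grep -E 'pos|force'
python3 jog.py '{"jaw":[0,0,0,0,0],"tx":[0,0,0,0,0],"ty":[0.008,0.016,0.024,0.032,0.04],"tz":[0,0,0,0,0],"drx":[0,0,0,0,0],"dry":[0,0,0,0,0],"drz":[0,0,0,0,0]}'|grep -E 'pos|force'
python3 jog.py '{"jaw":[0,0,0,0],"tx":[0,0,0,0],"ty":[0.006,0.012,0.018,0.02],"tz":[0,0,0,0],"drx":[0,0,0,0],"dry":[0,0,0,0],"drz":[0,0,0,0]}'|grep -E 'pos|force'
```

```text
tool_pos: [0.5567, -0.2232, 0.145]
wrist_force: [-3.1, -0.1, 3.0]
gripper_force: 1.8
tool_pos: [0.5974, -0.2212, 0.145]
wrist_force: [-4.0, 1.1, 1.6]
gripper_force: 1.5
tool_pos: [0.6173, -0.2205, 0.1451]
wrist_force: [-1.5, 1.8, -0.3]
gripper_force: 1.1
```

```bash
python3 jog.py '{"jaw":[0,0,0,0],"tx":[0,0,0,0],"ty":[0.003,0.006,0.009,0.009],"tz":[0,0,0,0],"drx":[0,0,0,0],"dry":[0,0,0,0],"drz":[0,0,0,0]}'|grep -E 'pos|force'
python3 jog.py '{"jaw":[0,0,0],"tx":[0,0,0],"ty":[0.002,0.004,0.004],"tz":[0,0,0],"drx":[0,0,0],"dry":[0,0,0],"drz":[0,0,0]}'|grep -E 'pos|force'
```

```text
tool_pos: [0.6263, -0.2203, 0.1454]
wrist_force: [-1.5, 0.8, -0.9]
gripper_force: 0.3
tool_pos: [0.63, -0.2202, 0.1454]
wrist_force: [-1.5, -0.4, -0.1]
gripper_force: 0.6
```

```bash
python3 jog.py '{"jaw":[0,0,0],"tx":[0,0,0],"ty":[0.003,0.005,0.005],"tz":[0,0,0],"drx":[0,0,0],"dry":[0,0,0],"drz":[0,0,0]}'|grep -E 'pos|force'
python3 jog.py '{"jaw":[0,0,0],"tx":[0,0,0],"ty":[0.002,0.004,0.004],"tz":[0,0,0],"drx":[0,0,0],"dry":[0,0,0],"drz":[0,0,0]}'|grep -E 'pos|force'
```

```text
tool_pos: [0.6321, -0.2201, 0.145]
wrist_force: [-18.2, 0.6, 7.3]
gripper_force: 8.8
tool_pos: [0.6329, -0.2201, 0.1447]
wrist_force: [-34.8, 1.9, 16.3]
gripper_force: 17.5
```

A hard stop: the drawer is home. Backing off, retreating, and taking a last look.

```bash
python3 jog.py '{"jaw":[0,0,0,0,0],"tx":[0,0,0,0,-0.03],"ty":[-0.01,-0.03,-0.03,-0.05,-0.08],"tz":[0,0,-0.04,-0.09,-0.13],"drx":[0,0,0,0,0],"dry":[0,0,0,0,0],"drz":[0,0,0,0,0]}'>/dev/null
python3 jog.py '{"jaw":[0,0,0,0,0],"tx":[-0.03,-0.06,-0.1,-0.1,-0.1],"ty":[-0.04,-0.08,-0.1,-0.1,-0.1],"tz":[0,0,0,0,0],"drx":[0,0,0,0,0],"dry":[0,0,0,0,0],"drz":[0,0,0,0,0]}'
python3 - <<'E'
from h import *
snap('side','s14');snap('top','t14')
a=cv2.imread('pics/s14.png')[130:480,210:460];b=cv2.imread('pics/t14.png')[120:330,200:540]
cv2.imwrite('pics/p14.png',np.hstack([cv2.resize(a,(400,560)),cv2.resize(b,(400,247))[:].repeat(1,0) if 0 else np.vstack([cv2.resize(b,(400,247)),np.zeros((313,400,3),np.uint8)])]))
print(probe_bus.read_state()['wrist_force'])
E
```

```text
time: 60.3
tool_pos: [0.47, -0.3525, 0.2675]
tool_rot: [0.001, 0.693, 0.721, 0.0]
wrist_force: [-0.1, 0.6, -1.0]
width: 0.0001
gripper_force: 0.0
[ 0.42697299 -0.24092631  0.61362571]
```

View pics/p14.png

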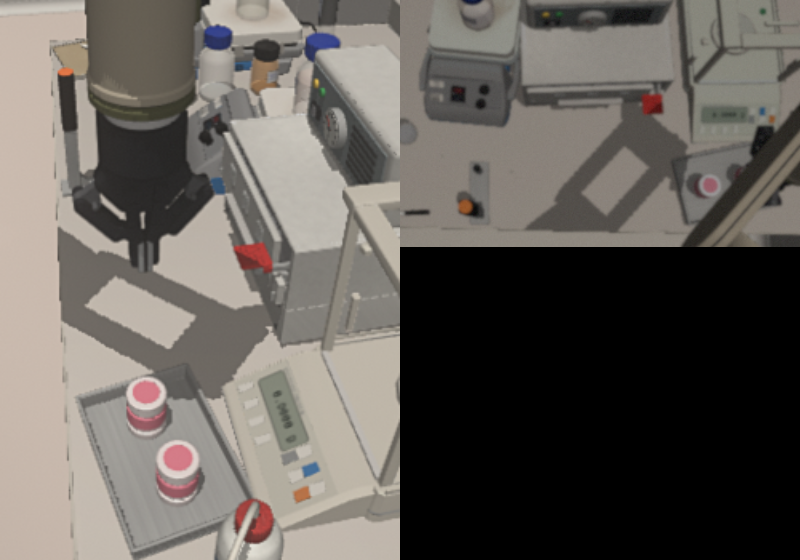

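The panel is flush with the housing, both pink cartridges stand upright in the tray, the tool stands upright on the bench, and the gripper is clear of everything. Handing in.

```bash
python3 -c "from bench import r, optics, probe_bus;print(r.finish_job())"
```

```text
the job is handed in; nothing more can be done
None
```

The job is handed in, with no verdict returned: both spent cartridges stand in the tray, three fresh ones are pressed fully down, the tool stands upright on the bench, and the drawer is fully home at about 60 s.

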